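Grade a standoff on the step gauge

ROBOT

A 7-joint arm with a two-finger parallel gripper is mounted at the origin on the work surface. World frame = base frame: x ahead of the robot, y to its left, z up, the work surface at z = 0. Lengths are in m, angles in rad, forces in N, time in s.
With the tool pointing down it reaches from about 0.4 to 0.925 m from the base axis. Payload 5.6 kg.
Tool frame: the origin (TCP) lies at the very end of the fingers, on their centre line; the grasp point (between the pads) lies hold_point_z behind it (hold_point_z is the distance from the TCP to the grasp point, in m); x points along the fingers, y is the direction in which the jaws open and shut, and the axes are right-handed (so a half turn about x gives the same grasp; the last joint's range is limited). The gripper opens to 85 mm and grips with 20 to 120 N. Pads are 22 mm wide; open, the fingers measure 114 mm over their backs; the gripper's body (76 mm by 85 mm) begins 54 mm behind the grasp point. The pads swing forward as they close: fully open they stand 13 mm farther back than shut.
Start: joints at [-1.363, 0.468, -0.012, 1.603, 0.006, 1.071, -0.056], TCP at [0.161, 0.63, 0.231] pointing down, gripper open.
Joint ranges: [-2.53, 2.53], [-0.31, 2.02], [-1.57, 1.55], [0.28, 2.44], [-1.29, 4.43], [0.15, 1.84], [-2.92, 2.92]. Speed limits (rad/s): [2.57, 2.57, 3.14, 3.14, 3.14, 3.14, 3.14].

INTERFACE

Orientations are given as a rotation vector (axis times angle).
In Python, from plant import * gives the robot as it stands.
- The arm moves only by the tool play_rows, never from a script. Its argument "moves" is a list of rows, each a list of 7 numbers: the shift along the tool's x, y, z in mm, then the turn, a rotation vector about the tool's x, y, z in degrees, then the opening, from 0 (shut) to 1 (fully open). In form: [[tx, ty, tz, rx, ry, rz, hand], ...]. A call has 1 to 20 rows; each row is the pose to reach, as a shift and turn from the pose commanded when the call began, along the tool's axes at that moment; what a row does not reach only later rows make up. A row lasts 1/8 s, in which the tool goes at most 62.5 mm and 10.7 degrees, less where a joint would pass 70% of its speed; a pose out of reach is approached as far as the arm can. A call with a gripper value outside its range is refused whole. The fingers move at their own pace and stop on an object; "newtons" is the grip in N (left out, the last holds). Time passes only in rows, so rows that repeat a pose let the fingers close. It gives the time, the measured TCP pose, the force and the opening at its end, in the units of the state.
- read_state(): the state, without advancing time (a new reading comes with each control period).
- camera(name): name is "scene" or "top" or "wrist"; returns a dict with "frame" (480x640x3 uint8, blue, green, red), "intrinsics" (3x3 intrinsics, pixels), "k1" (the pictures are not rectified: a ray, as slopes to the right and down, at radius r is drawn at 1 + k1 r^2 times it, then the intrinsics apply), "R" (3x3) and "t" (3): a world point X has camera coordinates R X + t; the wrist camera has in their place "T_tool_cam" (4x4, takes a point from camera to tool coordinates, whose origin is the TCP and whose axes are the tool frame's). Camera axes: x right, y down, z forward; pixel columns grow to the right and rows downward; lengths in m; the calibration is good to about 2 mm. A picture is of the moment at which its call begins: read the wrist's pose just before it. There is no depth.
- sign_off(): hands the job in, once; it reports no verdict.
Trained networks look in the newest picture that a camera, given by its name, has taken for a name from the list of things; names that differ only in an ending like _2 or _b are one class to them, and where a whole thing is asked for, a point or a joint stands for the part that bears it (a point fixed in the world has none). Each returns a list of dicts, best first, with "confidence" (0 to 1); they miss things now and then, are a little off and sometimes report something else, mostly with a low value. They report only what shows in the picture. A call takes as long as a camera call. They do not tell look-alikes from the thing itself.
- look_for(camera, name): "bbox" ([left, top, right, bottom] in pixels, round what is visible of it).
- landmark_of(camera, name): "location" ([row, column] in pixels: a listed point, or the origin of a listed thing).
The state is a dict: "clock": time; "joints": joint angles; "joint_vel": joint speeds; "joint_torque": joint torques, N m; "position": TCP position; "tcp_rot": TCP orientation; "wrist_force": force on the tool from outside, world axes, zero at the start; "wrist_torque": the same for the moment, N m; "finger_gap": opening from 0.0 (shut) to 1.0 (fully open).
Only numpy, scipy, OpenCV 4.12 (cv2) and the standard library are available. Lean on these libraries where they do the work, as an engineer would, in place of code of your own. Each camera call takes 0.05 s, during which the arm holds its last target.

TASK

Tilt the parts bin forward, almost as far as it goes, by its orange tab and take out the standoff in the middle well; leave the other two in the bin. Stand it upright by itself on the ring mark of the gauge and feel its top from above with your fingertips, to compare it with the brass step. Then stand it upright in the tray for its length - red if it is lower than the step, yellow if level with it, blue if higher - and do not disturb the other things on the bench.

Things in the scene. Friction and masses are not known exactly. Their poses are not given: they have to be found in the camera images.
- bin (a joint): tilt of the grey tilt-out bin on its bottom pivot, rad: 0 = upright (start), grows as the top comes forward towards the robot, stop at 0.52. Stiff hinge: takes about 10 N at the tab and stays where it is left. The bin's front wall is 75 mm high from the pivot.
- bin_pivot (a point): middle of the bin's pivot line, fixed in the stand, 12 mm above the bench at the bin's front lower edge. x: level, from the bin's front to its back; y: along the pivot to the left; z up. The bin tilts about -y (top to -x). The stand's clear roof (226 mm wide, underside 143 mm above the pivot) covers the upright bin's wells from 65 mm behind the pivot line to its back.
- bin_tab (a point): grip point of the orange upright tab at the middle of the bin's front: tab 10 mm thick (bin's x), 50 mm wide (y), its top 15 mm above this point; both faces are free from 25 mm below the point upwards. With the bin upright it lies 5 mm in front of and 100 mm above the pivot; its axes turn with the bin (z along the tab).
- well_left (a point): the bin's left well: a 31 mm square pocket 28 mm deep; a standoff sits loosely in it and may lean up to 0.15 rad further than the tilted bin. The point is on the well's axis, 50 mm above its floor; z runs up out of the well. Wells are 75 mm apart along y; they turn with the bin. With the bin upright the point is 85 mm behind and 70 mm above the pivot.
- well_middle (a point): the bin's middle well: a 31 mm square pocket 28 mm deep; a standoff sits loosely in it and may lean up to 0.15 rad further than the tilted bin. The point is on the well's axis, 50 mm above its floor; z runs up out of the well. Wells are 75 mm apart along y; they turn with the bin. With the bin upright the point is 85 mm behind and 70 mm above the pivot.
- well_right (a point): the bin's right well: a 31 mm square pocket 28 mm deep; a standoff sits loosely in it and may lean up to 0.15 rad further than the tilted bin. The point is on the well's axis, 50 mm above its floor; z runs up out of the well. Wells are 75 mm apart along y; they turn with the bin. With the bin upright the point is 85 mm behind and 70 mm above the pivot.
- standoff_k_grip (a point): plain round aluminium standoff, 28 mm in diameter, with flat ends, standing upright in one of the three wells of the bin at the start (which one changes). The three look alike but are 65, 70 and 75 mm long, one of each; which is which is not told. The point is on its axis 50 mm above its foot, whatever its length; z runs up along it.
- standoff_m_grip (a point): plain round aluminium standoff, 28 mm in diameter, with flat ends, standing upright in one of the three wells of the bin at the start (which one changes). The three look alike but are 65, 70 and 75 mm long, one of each; which is which is not told. The point is on its axis 50 mm above its foot, whatever its length; z runs up along it.
- standoff_t_grip (a point): plain round aluminium standoff, 28 mm in diameter, with flat ends, standing upright in one of the three wells of the bin at the start (which one changes). The three look alike but are 65, 70 and 75 mm long, one of each; which is which is not told. The point is on its axis 50 mm above its foot, whatever its length; z runs up along it.
- gauge_mark (a point): step gauge, a dark steel base plate 160 x 85 x 12 mm with a brass step block on it. The point is the centre of the white ring mark (48 mm across) on the plate's top face, where a part is stood to be felt. x points to the step, z up.
- step_top (a point): centre of the top face of the brass step, 40 mm (x) by 50 mm (y), 70 mm above the base plate and 80 mm from the ring mark along x.
- tray_red_in (a point): centre of the inner floor of the open red plastic tray, fixed to the bench: inside 78 x 78 mm, walls 4 mm thick and 14 mm high from the bench. For the standoff lower than the step.
- tray_yellow_in (a point): centre of the inner floor of the open yellow plastic tray, fixed to the bench: inside 78 x 78 mm, walls 4 mm thick and 14 mm high from the bench. For the standoff level with the step.
- tray_blue_in (a point): centre of the inner floor of the open blue plastic tray, fixed to the bench: inside 78 x 78 mm, walls 4 mm thick and 14 mm high from the bench. For the standoff higher than the step.
- socket: upright steel socket, 32 mm across, 45 mm high; origin under its centre. Leave alone.
- spray_can: copper-coloured spray can, 66 mm across, 180 mm high; origin under its centre. Leave alone.
- grease_jar: amber jar with a black lid, 60 mm across, 60 mm high; origin under its centre. Leave alone.
- screwdriver: screwdriver with a red handle, lying along its x. Leave alone.
- wrench: steel wrench, lying along its x. Leave alone.
- hammer: hammer, lying along its x. Leave alone.
- flange_plate: small flat steel plate 90 x 45 x 8 mm. Leave alone.
Not all that is in view belongs to the job. Of the things like the part that bears tray_yellow_in, leave any that is green, turquoise or white; of the rest the larger one is meant.

How it is judged:
By the outcome, as a careful person would: the job done as asked, in the order asked, and still so for the second after the job is handed in, with the robot touching nothing.
It also fails if it takes over 72 s, if anything falls off the work surface, if the arm or the gripper's body presses on something with over 40 N, if the wrist force passes 120 N, or if a joint passes its speed limit or range.

## Working session

There is one attempt and no reset: what is moved stays moved. The work goes in short steps, Python scripts to look and compute and a tool call to move; the robot and the scene stay as the last step left them, time stands still between calls to the robot, and variables do not carry over. Pictures are saved under pics/ and viewed, and the job is handed in when it is done.

Besides the shell and the picture viewer there is one more tool, called after "Emit:" as name(argument=value, ...), one argument or row to a line, values as JSON. play_rows: Moves the arm, as the interface text tells. Its arguments: {"type":"object","properties":{"moves":{"type":"array"},"newtons":{"type":"number"}},"required":["moves"]}

```bash
ls; mkdir -p pics; python3 - <<'E'
from plant import *
import cv2
print(read_state())
for n in ["scene","top","wrist"]:
    c=camera(n); cv2.imwrite(f"pics/{n}0.png",c["frame"])
    print(n,{k:v for k,v in c.items() if k!="frame"})
E
```

```text
pics
{'clock': 0.0, 'joints': array([-1.36301016,  0.46838386, -0.01161262,  1.60365801,  0.00595082,
        1.0714011 , -0.05628708]), 'joint_vel': array([ 0.00078536,  0.00032678,  0.00029211,  0.00025721,  0.00014519,
       -0.0016991 ,  0.00117657]), 'joint_torque': array([-1.44136170e-04, -5.32395101e+01,  2.11953081e-02, -2.51312935e+01,
        1.14670451e-02,  7.81138544e-03, -2.52436809e-05]), 'position': array([0.16121269, 0.62909417, 0.23031975]), 'tcp_rot': array([ 0.19550487,  1.56195929, -0.19835367]), 'wrist_force': array([-0.27780713,  0.62357735,  0.12699509]), 'wrist_torque': array([-0.04546744, -0.00188782, -0.01858572]), 'finger_gap': 1.000168273351676}
scene {'intrinsics': array([[536.48341523,   0.        , 321.56956951],
       [  0.        , 536.48341523, 240.87281149],
       [  0.        ,   0.        ,   1.        ]]), 'k1': -0.1442174071164083, 'R': array([[-0.89012922,  0.45547607,  0.01454349],
       [ 0.32122378,  0.64976005, -0.6889319 ],
       [-0.32324178, -0.6085667 , -0.72468015]]), 't': array([ 0.47580264, -0.1099061 ,  1.5428826 ])}
top {'int
[... 256 characters left out ...]
98066668, -0.00557868, -0.19560608],
       [ 0.19556159,  0.00764327, -0.98066164]]), 't': array([-0.02352803,  0.51328696,  1.5050898 ])}
wrist {'intrinsics': array([[374.54482518,   0.        , 318.24295681],
       [  0.        , 374.54482518, 239.44178349],
       [  0.        ,   0.        ,   1.        ]]), 'k1': -0.059433850238826295, 'T_tool_cam': array([[-2.41564185e-04, -2.64364759e-01,  9.64422737e-01,
        -1.42607844e-01],
       [ 9.99999169e-01,  1.15762113e-03,  5.67798948e-04,
        -2.10087759e-04],
       [-1.26654217e-03,  9.64422073e-01,  2.64364260e-01,
        -6.60155526e-02],
       [ 0.00000000e+00,  0.00000000e+00,  0.00000000e+00,
         1.00000000e+00]])}
```

View pics/scene0.png

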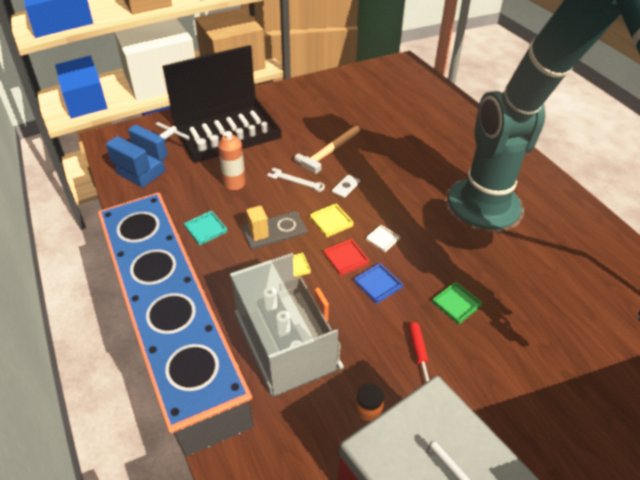

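View pics/top0.png

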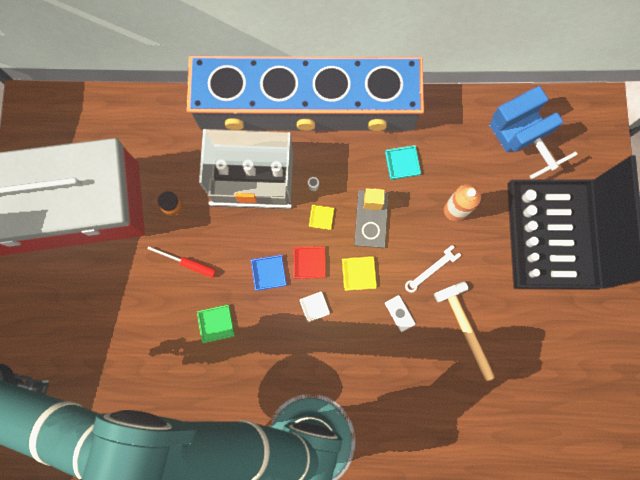

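View pics/wrist0.png

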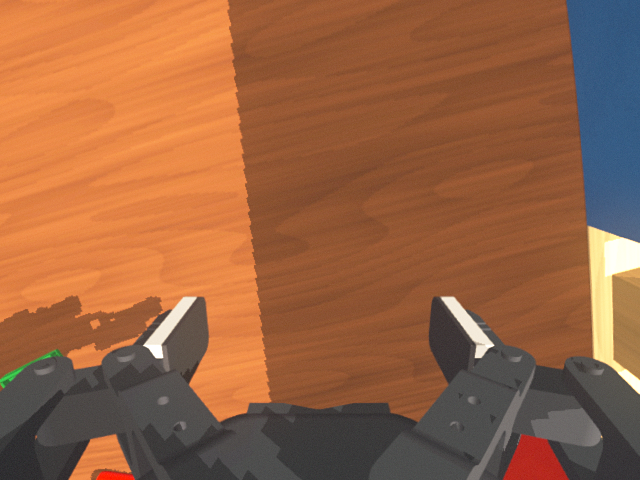

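```bash
python3 - <<'E'
import plant
print([ (k, getattr(plant,k)) for k in dir(plant) if not k.startswith('__')])
E
```

```text
[('MotionError', <class 'plant.MotionError'>), ('camera', <function make.<locals>.drawn_camera at 0x7fc5970440e0>), ('hold_point_z', 0.0187), ('landmark_of', <function make.<locals>.keyed.<locals>.call at 0x7fc597044860>), ('look_for', <function make.<locals>.keyed.<locals>.call at 0x7fc597044720>), ('read_state', <function make.<locals>.<lambda> at 0x7fc5970445e0>), ('sign_off', <function connect.<locals>.done at 0x7fc596fb7740>)]
```

```bash
cat > h.py <<'E'
from plant import *
import numpy as np, cv2
from scipy.spatial.transform import Rotation as Ro
from scipy.optimize import least_squares
def shot(name,fn=None):
    s=read_state(); c=camera(name)
    if fn: cv2.imwrite("pics/"+fn,c["frame"])
    if name=="wrist":
        T=np.eye(4);T[:3,:3]=Ro.from_rotvec(s["tcp_rot"]).as_matrix();T[:3,3]=s["position"]
        M=np.linalg.inv(T@c["T_tool_cam"]); c["R"]=M[:3,:3];c["t"]=M[:3,3]
    return c
def proj(c,X):
    p=c["R"]@np.asarray(X,float)+c["t"]; a=p[:2]/p[2]; a=a*(1+c["k1"]*(a@a)); K=c["intrinsics"]
    return np.array([K[0,0]*a[0]+K[0,2],K[1,1]*a[1]+K[1,2]])
def ray(c,u,v):
    K=c["intrinsics"]; d=np.array([(u-K[0,2])/K[0,0],(v-K[1,2])/K[1,1]]); a=d.copy()
    for _ in range(30): a=d/(1+c["k1"]*(a@a))
    return -c["R"].T@c["t"], c["R"].T@np.array([a[0],a[1],1])
def atz(c,u,v,z):
    o,d=ray(c,u,v); return o+d*(z-o[2])/d[2]
def tri(obs):
    A=np.zeros((3,3));b=np.zeros(3)
    for c,(u,v) in obs:
        o,d=ray(c,u,v);d=d/np.linalg.norm(d);P=np.eye(3)-np.outer(d,d);A+=P;b+=P@o
    X=np.linalg.solve(A,b)
    return X,[np.round(proj(c,X)-uv,1) for c,uv in obs]
def lm(cam,n,k=3):
    return [(round(r["confidence"],2),np.round(r["location"][::-1],1)) for r in landmark_of(cam,n)[:k]]
E
python3 - <<'E'
from h import *
cs={n:shot(n) for n in ["scene","top"]}
for n in "bin_pivot bin_tab well_left well_middle well_right standoff_k_grip standoff_m_grip standoff_t_grip gauge_mark step_top tray_red_in tray_yellow_in tray_blue_in socket".split():
    print(n,[lm(k,n) for k in cs])
E
```

```text
bin_pivot [[(0.56, array([317.7, 325.6]))], [(0.64, array([253.4, 204. ]))]]
bin_tab [[(0.7, array([321.5, 301.6]))], [(0.83, array([244.5, 195.6])), (0.29, array([266.2, 273. ]))]]
well_left [[], [(0.74, array([220.4, 163.7])), (0.26, array([456.1, 209.2]))]]
well_middle [[], [(0.87, array([247.7, 161.6])), (0.26, array([272.2, 168.2]))]]
well_right [[(0.41, array([286.3, 223.4]))], [(0.86, array([274.3, 165. ])), (0.7, array([219.7, 166.4])), (0.63, array([220.5, 166.7]))]]
standoff_k_grip [[], [(0.67, array([273.4, 168.5]))]]
standoff_m_grip [[(0.71, array([421.4, 366.2]))], [(0.57, array([247.1, 170.5]))]]
standoff_t_grip [[], [(0.54, array([249.4, 170.2])), (0.48, array([218. , 165.5]))]]
gauge_mark [[(0.87, array([287.8, 223.2])), (0.65, array([420.8, 363.2]))], [(0.82, array([370.3, 226.7]))]]
step_top [[(0.58, array([258.7, 211. ]))], [(0.58, array([372.9, 197.4])), (0.49, array([172.7, 204.9]))]]
tray_red_in [[], [(0.89, array([310. , 259.3])), (0.65, array([275.3, 166.3])), (0.49, array([456.3, 209.6]))]]
tray_yellow_in [[(0.97, array([455.2, 303.9])), (0.89, array([206.3, 227.7])), (0.73, array([331.4, 216.9]))], [(0.94, array([215.1, 324.1])), (0.87, array([315.6, 304.8])), (0.82, array([400.5, 165.8]))]]
tray_blue_in [[(0.68, array([380.1, 284.9]))], [(0.98, array([266.3, 274.6]))]]
socket [[], [(0.66, array([314.3, 185.9]))]]
```

```bash
cat > bin.py <<'E'
from h import *
def binpt(p,q,tilt=0):  # p=(x,y,yaw), q local bin coords (upright)
    R=Ro.from_euler('z',p[2]).as_matrix()@Ro.from_rotvec([0,-tilt,0]).as_matrix()
    return R@np.array(q)+[p[0],p[1],0.012]
Q=dict(bin_pivot=(0,0,0),bin_tab=(-.005,0,.1),well_left=(.085,.075,.07),well_middle=(.085,0,.07),well_right=(.085,-.075,.07))
E
python3 - <<'E'
from bin import *
S=shot("scene");T=shot("top")
obs=[(S,"bin_pivot",(317.7,325.6)),(S,"bin_tab",(321.5,301.6)),(T,"bin_pivot",(253.4,204)),(T,"bin_tab",(244.5,195.6)),(T,"well_left",(220.4,163.7)),(T,"well_middle",(247.7,161.6)),(T,"well_right",(274.3,165))]
f=lambda p:np.concatenate([proj(c,binpt(p,Q[n]))-uv for c,n,uv in obs])
r=least_squares(f,[.75,.15,0],loss='soft_l1'); print(r.x); print(np.round(f(r.x).reshape(-1,2),1))
for n,z,uv in [("mark",.012,(370.3,226.7)),("step",.082,(372.9,197.4)),("red",.002,(310,259.3)),("blue",.002,(266.3,274.6)),("yellow",.002,(359,273)),("socket",0,(314.3,185.9)),("smallyel",0,(321,217))]:
    print(n,np.round(atz(T,*uv,z),4))
X,e=tri([(S,(287.8,223.2)),(T,(370.3,226.7))]);print(X,e)
X,e=tri([(S,(258.7,211)),(T,(372.9,197.4))]);print(X,e)
X,e=tri([(S,(380.1,284.9)),(T,(266.3,274.6))]);print(X,e)
X,e=tri([(S,(331.4,216.9)),(T,(359,273))]);print(X,e)
f=T["frame"][110:340,180:470]; cv2.imwrite("pics/topcrop.png",cv2.resize(f,None,fx=2.7,fy=2.6,interpolation=2))
f=S["frame"][180:400,220:400]; cv2.imwrite("pics/scenecrop.png",cv2.resize(f,None,fx=2.7,fy=2.7,interpolation=2))
E
```

```text
[ 0.63410645  0.17439224 -0.00714687]
[[-0.1  2.2]
 [-1.4 -1.1]
 [-3.7 -1.2]
 [ 0.4 -1. ]
 [-0.4  1.7]
 [-0.1  4.2]
 [ 0.9  1.1]]
mark [ 0.567  -0.1642  0.012 ]
step [ 0.6318 -0.1661  0.082 ]
red [0.4755 0.0033 0.002 ]
blue [0.432  0.1236 0.002 ]
yellow [ 0.438  -0.1324  0.002 ]
socket [ 0.6881 -0.0068  0.    ]
smallyel [ 0.597  -0.0265  0.    ]
[ 0.56049244 -0.16033368  0.02173282] [array([-1.8, -0.5]), array([-1.1,  1.5])]
[ 0.6310351  -0.1662066   0.08883613] [array([0.5, 0.2]), array([ 0.3, -0.4])]
[ 4.33131639e-01  1.23148215e-01 -4.22012428e-04] [array([0.4, 0.1]), array([ 0.3, -0.3])]
[ 0.43647409 -0.13190641  0.01486911] [array([0.2, 0. ]), array([ 0.1, -0.1])]
```

View pics/topcrop.png

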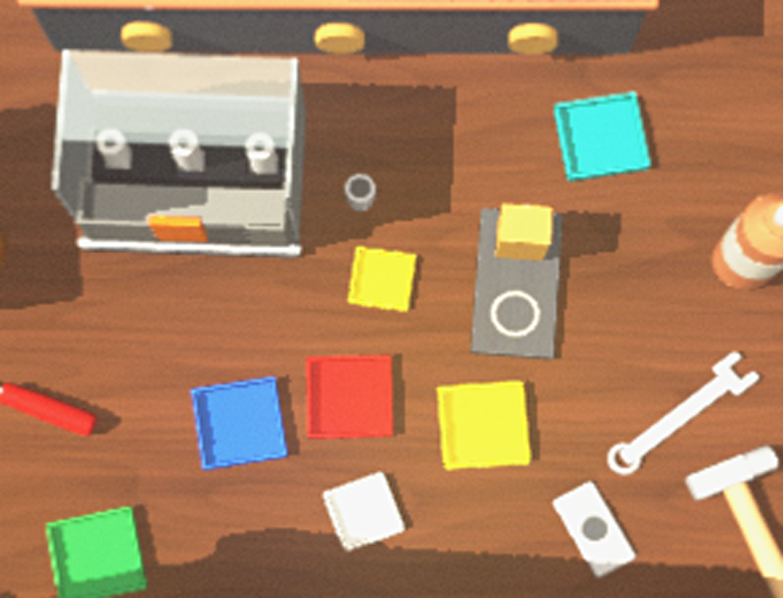

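View pics/scenecrop.png

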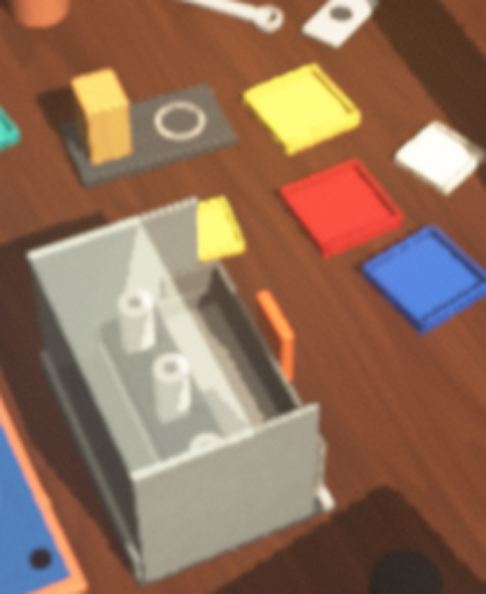

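```bash
cat >> h.py <<'E'
def Rtool(yaw=0,tilt=0,roll=0):
    # base: tool x down, y=+Y, z=+X ; tilt: tool x swings toward +X (bin tilted forward); yaw about world z; roll: jaw turn about tool x
    R0=np.array([[0,0,1],[0,1,0],[-1,0,0]],float)
    return Ro.from_euler('z',yaw).as_matrix()@Ro.from_rotvec([0,-tilt,0]).as_matrix()@R0@Ro.from_rotvec([roll,0,0]).as_matrix()
def go(*targets):
    s=read_state();p=s["position"];R=Ro.from_rotvec(s["tcp_rot"]).as_matrix()
    print("clock",round(s["clock"],2),"pos",np.round(p,4),"F",np.round(s["wrist_force"],1),"gap",round(s["finger_gap"],3))
    for P,Rt in targets:
        d=R.T@(np.array(P)-p)*1000; r=np.degrees(Ro.from_matrix(R.T@Rt).as_rotvec())
        print(np.round(d,1).tolist(),np.round(r,1).tolist(),"rows>=",max(np.linalg.norm(d)/62.5,np.linalg.norm(r)/10.7).round(1))
E
python3 - <<'E'
from h import *
print(Ro.from_rotvec(read_state()["tcp_rot"]).as_matrix().round(3))
go(([.50,.10,.33],Rtool()),([.5,.1,.33],Rtool(0,0,-np.pi/2)),([.5,.1,.33],Rtool(0,0,np.pi/2)))
E
```

```text
[[ 0.     0.248  0.969]
 [ 0.     0.969 -0.248]
 [-1.     0.     0.   ]]
clock 1.75 pos [0.1614 0.6297 0.2313] F [-0.8  0.1  0.3] gap 1.004
[-98.7, -429.0, 459.5] [-14.4, 0.0, -0.0] rows>= 10.2
[-98.7, -429.0, 459.5] [-104.4, 0.0, 0.0] rows>= 10.2
[-98.7, -429.0, 459.5] [75.6, 0.0, -0.0] rows>= 10.2
```

Emit:
play_rows(
  moves=[
    [-99, -500, 440, -14.4, 0, 0, 1],
    [-99, -500, 440, -14.4, 0, 0, 1],
    [-99, -500, 440, -14.4, 0, 0, 1],
    [-99, -500, 440, -14.4, 0, 0, 1],
    [-99, -500, 440, -14.4, 0, 0, 1],
    [-99, -500, 440, -14.4, 0, 0, 1],
    [-99, -500, 440, -14.4, 0, 0, 1],
    [-99, -500, 440, -14.4, 0, 0, 1],
    [-99, -500, 440, -14.4, 0, 0, 1],
    [-99, -500, 440, -14.4, 0, 0, 1],
    [-99, -500, 440, -14.4, 0, 0, 1],
    [-99, -500, 440, -14.4, 0, 0, 1],
    [-99, -500, 440, -14.4, 0, 0, 1],
    [-99, -500, 440, -14.4, 0, 0, 1],
  ],
)

```text
clock: 3.5
position: [0.4629, 0.0375, 0.33]
tcp_rot: [-0.002, 1.571, 0.003]
wrist_force: [-0.4, 0.1, 0.3]
finger_gap: 1.0
```

```bash
python3 - <<'E'
from bin import *
import pickle
W=shot("wrist","w1.png"); print(read_state()["position"],read_state()["joint_vel"].round(3))
pickle.dump(W,open("w1.pkl","wb"))
for n in "bin_pivot bin_tab well_left well_middle well_right standoff_k_grip gauge_mark step_top tray_red_in tray_yellow_in tray_blue_in".split():
    print(n,lm("wrist",n))
E
```

```text
[0.46294847 0.03741589 0.33006608] [-0.001 -0.     0.006 -0.003  0.001 -0.002  0.002]
bin_pivot [(0.97, array([419.9, 315.2]))]
bin_tab [(0.62, array([441.7, 354.5]))]
well_left [(0.56, array([170.4, 268. ]))]
well_middle [(0.96, array([425.9, 406.3]))]
well_right [(0.6, array([364.9, 402.2]))]
standoff_k_grip [(0.88, array([362.2, 403. ]))]
gauge_mark [(0.78, array([169.6, 266.9])), (0.6, array([425. , 405.1]))]
step_top [(0.98, array([144.6, 349. ])), (0.39, array([ 15.3, 304.6])), (0.19, array([365.7, 401.8]))]
tray_red_in [(0.7, array([292.7, 194.6])), (0.16, array([91.8, 86.5]))]
tray_yellow_in [(0.9, array([273. , 287.2])), (0.85, array([184.9, 172.1])), (0.82, array([275.9,  92.1]))]
tray_blue_in [(0.8, array([383.9, 177.2])), (0.46, array([167.2, 268.5]))]
```

View pics/w1.png

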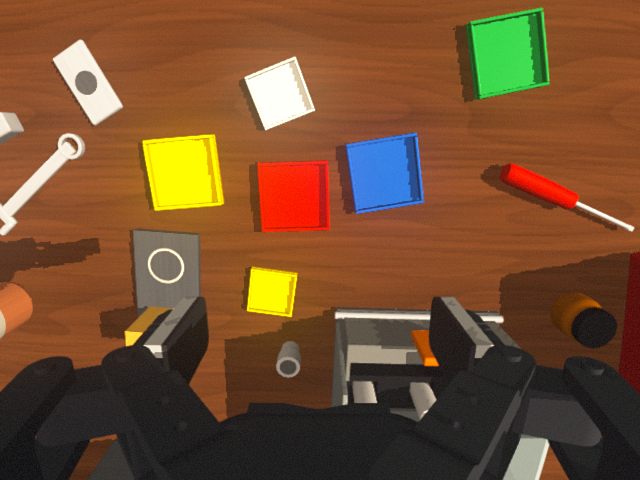

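```bash
python3 - <<'E'
from bin import *
import pickle
W=pickle.load(open("w1.pkl","rb"));S=shot("scene");T=shot("top")
for n,z,uv in [("mark",.012,(166,266)),("step",.082,(144.6,349)),("red",.002,(292.7,194.6)),("blue",.002,(384.5,175)),("yellow",.002,(183.5,172.1))]: print(n,atz(W,*uv,z).round(4))
print(tri([(W,(166,266)),(S,(286.5,224.5)),(T,(370.7,230.4))]))
print(tri([(W,(144.6,349)),(S,(258.7,211)),(T,(372.9,197.4))]))
obs=[(S,"bin_pivot",(317.7,325.6)),(S,"bin_tab",(321.5,301.6)),(T,"bin_pivot",(253.4,204)),(T,"bin_tab",(244.5,195.6)),(T,"well_left",(220.4,163.7)),(T,"well_middle",(247.7,161.6)),(T,"well_right",(274.3,165)),
(W,"bin_pivot",(419.9,315.2)),(W,"well_middle",(425.9,406.3)),(W,"well_right",(364.9,402.2))]
f=lambda p:np.concatenate([proj(c,binpt(p,Q[n]))-uv for c,n,uv in obs])
r=least_squares(f,[.63,.17,0],loss='soft_l1'); print(r.x); print(np.round(f(r.x).reshape(-1,2),1))
V=shot("wrist");img=V["frame"].copy()
for n in Q:
  for d in [0]:
    p=proj(W,binpt(r.x,Q[n])); cv2.circle(img,tuple(int(round(a)) for a in p),3,(0,255,0),-1)
for q in [(0,.113,0),(0,-.113,0),(0,.1,.075),(0,-.1,.075),(-.01,.025,.115),(-.01,-.025,.115)]:
    p=proj(W,binpt(r.x,q)); cv2.circle(img,tuple(int(round(a)) for a in p),2,(255,0,255),-1)
cv2.imwrite("pics/w1o.png",cv2.resize(img[240:480,240:560],None,fx=2.4,fy=2.4))
E
```

```text
mark [ 0.5599 -0.1622  0.012 ]
step [ 0.6408 -0.1701  0.082 ]
red [0.467  0.0051 0.002 ]
blue [0.4418 0.12   0.002 ]
yellow [ 0.4388 -0.1316  0.002 ]
(array([ 0.55830968, -0.16394043,  0.01057786]), [array([-1. , -1.5]), array([-0.2,  0. ]), array([-0.5, -0.6])])
(array([ 0.63208096, -0.16481891,  0.09165944]), [array([-0.2, -2. ]), array([ 0.3, -0.2]), array([-0.2, -1.1])])
[ 0.63292682  0.17605201 -0.0396013 ]
[[ 0.7  2.5]
 [-0.5 -0.7]
 [-4.3 -0.8]
 [-0.3 -0.6]
 [ 0.   1.3]
 [ 0.3  4.6]
 [ 1.2  2.4]
 [-0.5  2.6]
 [-0.6 -1.7]
 [ 0.9  0.9]]
```

View pics/w1o.png

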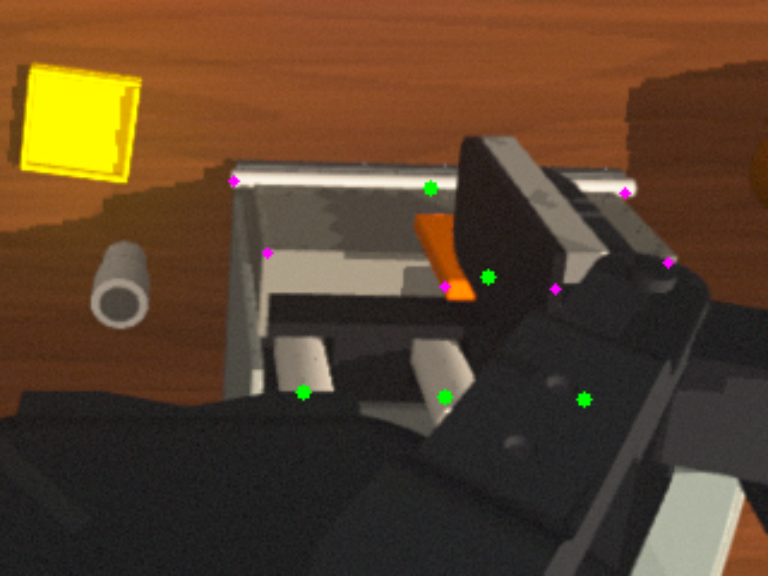

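```bash
python3 - <<'E'
from bin import *
p=[.6329,.1755,-.03]
print(read_state()["joints"].round(3))
t=binpt(p,(-.005,0,.1)); print(t)
P=t+np.array([0,0,-.0187])
for r in (-1,1): go((P+[0,0,.12],Rtool(p[2],0,r*np.pi/2)),(P,Rtool(p[2],0,r*np.pi/2)))
E
```

```text
[-0.557  0.035  0.423  1.936 -0.016  1.173  1.444]
[0.62790225 0.17564998 0.112     ]
clock 4.25 pos [0.4635 0.036  0.3303] F [-0.1  0.8  0.3] gap 1.005
[117.0, 139.5, 164.5] [-88.3, -0.0, -0.0] rows>= 8.2
[237.0, 139.5, 164.5] [-88.3, -0.0, -0.0] rows>= 8.2
clock 4.25 pos [0.4635 0.036  0.3303] F [-0.1  0.8  0.3] gap 1.005
[117.0, 139.5, 164.5] [91.7, -0.0, 0.0] rows>= 8.6
[237.0, 139.5, 164.5] [91.7, -0.0, 0.0] rows>= 8.6
```

Emit:
play_rows(
  moves=[
    [117, 140, 165, 91.7, 0, 0, 1],
    [117, 140, 165, 91.7, 0, 0, 1],
    [117, 140, 165, 91.7, 0, 0, 1],
    [117, 140, 165, 91.7, 0, 0, 1],
    [117, 140, 165, 91.7, 0, 0, 1],
    [117, 140, 165, 91.7, 0, 0, 1],
    [117, 140, 165, 91.7, 0, 0, 1],
    [117, 140, 165, 91.7, 0, 0, 1],
    [117, 140, 165, 91.7, 0, 0, 1],
    [117, 140, 165, 91.7, 0, 0, 1],
    [117, 140, 165, 91.7, 0, 0, 1],
    [117, 140, 165, 91.7, 0, 0, 1],
  ],
)

```text
clock: 5.75
position: [0.6284, 0.1761, 0.2133]
tcp_rot: [1.23, 1.196, -1.23]
wrist_force: [-0.1, -0.9, -0.5]
finger_gap: 0.998
```

```bash
python3 - <<'E'
from bin import *
import pickle
W=shot("wrist","w2.png"); s=read_state();print(s["position"],s["joints"].round(2))
pickle.dump(W,open("w2.pkl","wb"))
for n in "bin_tab well_middle well_right well_left".split(): print(n,lm("wrist",n))
p=[.6329,.1755,-.03]
for n in Q: print(n,proj(W,binpt(p,Q[n])).round(1))
for q in [(-.01,.025,.115),(-.01,-.025,.115),(0,.025,.115),(0,-.025,.115)]:print(proj(W,binpt(p,q)).round(1))
E
```

```text
[0.62844548 0.17608895 0.21337036] [-0.78  0.55  0.65  1.65 -0.37  1.07 -0.05]
bin_tab [(0.92, array([313. , 239.1])), (0.22, array([442.5, 126.6]))]
well_middle [(0.67, array([134.2, 273.2]))]
well_right []
well_left []
bin_pivot [322.1 211.3]
bin_tab [316.2 239.7]
well_left [443.6 126.8]
well_middle [435.3 229.5]
well_right [427.1 319.3]
[308.1 207.1]
[308.4 282.5]
[324.2 207.2]
[323.7 282.6]
```

View pics/w2.png

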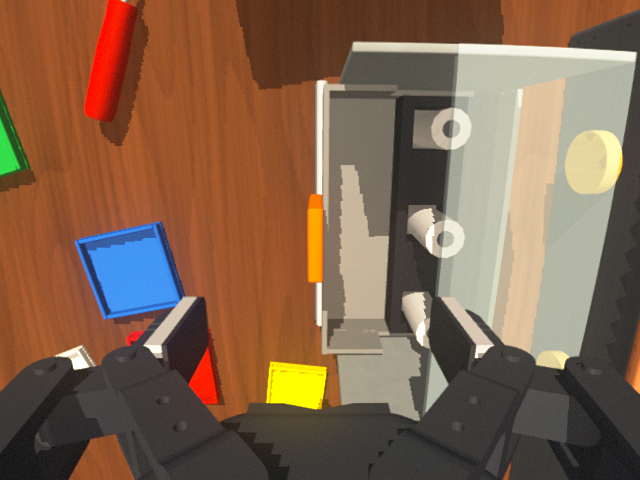

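Emit:
play_rows(
  moves=[
    [50, 0, 0, 0, 0, 0, 0.5],
    [90, 0, 0, 0, 0, 0, 0.5],
    [117, 0, 0, 0, 0, 0, 0.5],
    [117, 0, 0, 0, 0, 0, 0.5],
    [117, 0, 0, 0, 0, 0, 0.5],
  ],
  newtons=60,
)

```text
clock: 6.62
position: [0.6294, 0.1761, 0.0976]
tcp_rot: [1.232, 1.194, -1.229]
wrist_force: [0.1, -0.2, 1.0]
finger_gap: 0.498
```

```bash
python3 - <<'E'
from bin import *
go()
W=shot("wrist","w3.png")
E
```

```text
clock 6.62 pos [0.6294 0.1761 0.0976] F [ 0.1 -0.2  1. ] gap 0.498
```

View pics/w3.png

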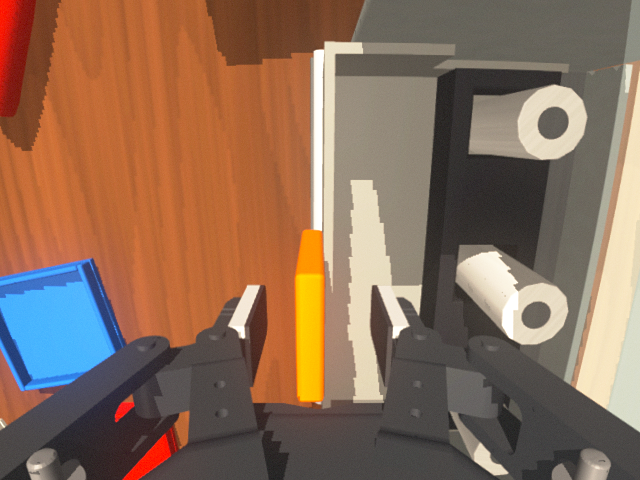

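Emit:
play_rows(
  moves=[
    [0, -2, 0, 0, 0, 0, 0.3],
    [0, -2, 0, 0, 0, 0, 0],
    [0, -2, 0, 0, 0, 0, 0],
    [0, -2, 0, 0, 0, 0, 0],
    [0, -2, 0, 0, 0, 0, 0],
  ],
  newtons=60,
)

```text
clock: 7.3
position: [0.6265, 0.1765, 0.0974]
tcp_rot: [1.232, 1.196, -1.23]
wrist_force: [-3.3, 0.4, 6.2]
finger_gap: 0.107
```

```bash
python3 - <<'E'
from bin import *
s=read_state(); P=s["position"]; R=Ro.from_rotvec(s["tcp_rot"]).as_matrix()
x0=P[0]+.005; yaw=-.03; piv=np.array([x0,P[1],.012])
print(s["wrist_force"],s["wrist_torque"],x0)
ts=[]
for a in [.06,.12,.18,.24,.30,.36,.42,.46,.49]:
    A=Ro.from_rotvec(a*np.array([np.sin(yaw),-np.cos(yaw),0])).as_matrix()
    ts.append((piv+A@(P-piv),A@R))
go(*ts)
E
```

```text
[-3.34102462  0.38486227  6.24058914] [-0.00178154  0.57320992 -0.11261623] 0.6314947264563852
clock 7.3 pos [0.6265 0.1765 0.0974] F [-3.3  0.4  6.2] gap 0.107
[0.5, -5.1, -0.0] [-0.0, -0.0, 3.4] rows>= 0.3
[1.2, -10.2, -0.0] [-0.0, -0.0, 6.9] rows>= 0.6
[2.3, -15.2, -0.0] [-0.0, -0.0, 10.3] rows>= 1.0
[3.6, -20.2, -0.0] [-0.0, -0.0, 13.8] rows>= 1.3
[5.3, -25.0, -0.0] [-0.0, -0.0, 17.2] rows>= 1.6
[7.2, -29.8, -0.0] [-0.0, -0.0, 20.6] rows>= 1.9
[9.5, -34.4, -0.0] [-0.0, -0.0, 24.1] rows>= 2.2
[11.1, -37.4, -0.0] [-0.0, -0.0, 26.4] rows>= 2.5
[12.4, -39.6, -0.0] [-0.0, -0.0, 28.1] rows>= 2.6
```

Emit:
play_rows(
  moves=[
    [0.5, -5.1, 0, 0, 0, 3.4, 0],
    [0.8, -7.7, 0, 0, 0, 5.2, 0],
    [1.2, -10.2, 0, 0, 0, 6.9, 0],
    [1.7, -12.7, 0, 0, 0, 8.6, 0],
    [2.3, -15.2, 0, 0, 0, 10.3, 0],
    [2.9, -17.7, 0, 0, 0, 12, 0],
    [3.6, -20.2, 0, 0, 0, 13.8, 0],
    [4.4, -22.6, 0, 0, 0, 15.5, 0],
    [5.3, -25, 0, 0, 0, 17.2, 0],
    [6.2, -27.4, 0, 0, 0, 18.9, 0],
    [7.2, -29.8, 0, 0, 0, 20.6, 0],
    [8.3, -32.1, 0, 0, 0, 22.4, 0],
    [9.5, -34.4, 0, 0, 0, 24.1, 0],
  ],
)

```text
clock: 8.93
position: [0.5928, 0.1777, 0.0883]
tcp_rot: [1.398, 0.875, -0.913]
wrist_force: [-1.7, 0.5, 8.2]
finger_gap: 0.105
```

```bash
python3 - <<'E'
from bin import *
s=read_state(); P=s["position"]; R=Ro.from_rotvec(s["tcp_rot"]).as_matrix()
print(s["wrist_force"],s["wrist_torque"],s["finger_gap"])
print(R.round(3), P, "tilt",np.arctan2(R[0,0],-R[2,0]), "by pos",np.arctan2(.6315-P[0],P[2]-.012)-np.arctan2(.005,.0854))
E
```

```text
[-1.72857598  0.50635174  8.24554207] [-0.09283216  0.81827292 -0.10509463] 0.10478000106411489
[[ 0.411  0.911 -0.029]
 [-0.01  -0.027 -1.   ]
 [-0.912  0.411 -0.002]] [0.59278995 0.17766225 0.08826638] tilt 0.42337586020452395 by pos 0.411199066628072
```

Emit:
play_rows(
  moves=[
    [0.1, -2, 0, 0, 0, 1.3, 0],
    [0.1, -4, 0, 0, 0, 2.7, 0],
    [0.3, -6.2, 0, 0, 0, 4.1, 0],
    [0.3, -6.2, 0, 0, 0, 4.1, 0],
    [0.3, -6.2, 0, 0, 0, 4.1, 0],
  ],
)

```text
clock: 9.55
position: [0.5872, 0.1777, 0.0851]
tcp_rot: [1.42, 0.82, -0.86]
wrist_force: [-3.2, -0.1, 9.5]
finger_gap: 0.104
```

```bash
python3 - <<'E'
from bin import *
s=read_state(); P=s["position"]; R=Ro.from_rotvec(s["tcp_rot"]).as_matrix()
print(s["wrist_force"],s["wrist_torque"],s["finger_gap"],s["joints"].round(2))
print(R.round(3), P, "tilt",np.arctan2(R[0,0],-R[2,0]), "by pos",np.arctan2(.6315-P[0],P[2]-.012)-np.arctan2(.005,.0854))
E
```

```text
[-3.21687908 -0.12776023  9.54941247] [-0.11993193  0.69852226 -0.11361273] 0.10380064447131554 [-1.05  0.58  0.73  2.18 -1.14  0.15  0.58]
[[ 0.474  0.88  -0.029]
 [-0.013 -0.026 -1.   ]
 [-0.88   0.474 -0.001]] [0.5871929  0.17774047 0.08511436] tilt 0.49415821600860493 by pos 0.4863362580959973
```

Emit:
play_rows(
  moves=[
    [0, 0, 0, 0, 0, 0, 0.4],
    [0, 0, 0, 0, 0, 0, 0.4],
    [0, 0, 0, 0, 0, 0, 0.4],
    [-40, 0, 0, 0, 0, 0, 0.4],
    [-80, 0, 0, 0, 0, 0, 0.4],
    [-110, 0, 0, 0, 0, 0, 0.4],
    [-110, 0, 0, 0, 0, 0, 0.4],
  ],
)

```text
clock: 10.42
position: [0.5343, 0.1803, 0.1819]
tcp_rot: [1.418, 0.822, -0.858]
wrist_force: [0.1, -0.3, 0.1]
finger_gap: 0.399
```

```bash
python3 - <<'E'
from bin import *
s=read_state(); print(s["position"],s["joints"].round(2))
W=shot("wrist","w4.png");T=shot("top");S=shot("scene")
a=cv2.resize(T["frame"][110:230,180:330],None,fx=2.6,fy=2.6,interpolation=2)
b=cv2.resize(S["frame"][230:400,220:370],None,fx=2.6,fy=2.6,interpolation=2)
h=np.zeros((max(a.shape[0],b.shape[0]),a.shape[1]+b.shape[1],3),np.uint8);h[:a.shape[0],:a.shape[1]]=a;h[:b.shape[0],a.shape[1]:]=b
cv2.imwrite("pics/ts4.png",h)
E
```

```text
[0.53428263 0.18032798 0.18192517] [-1.56  0.5   1.31  2.25 -0.85  0.38  0.31]
```

View pics/w4.png

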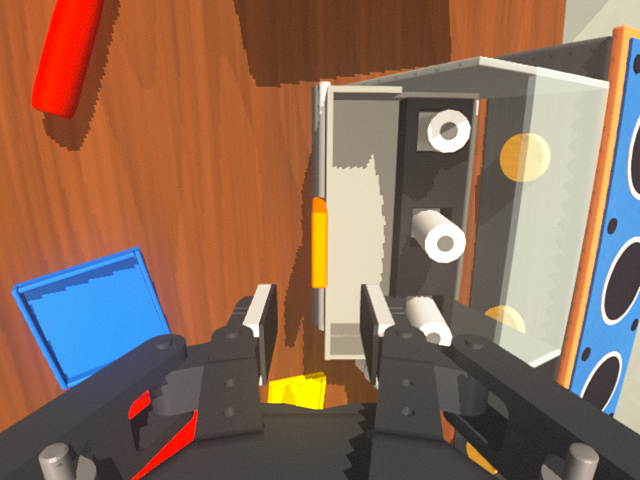

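View pics/ts4.png

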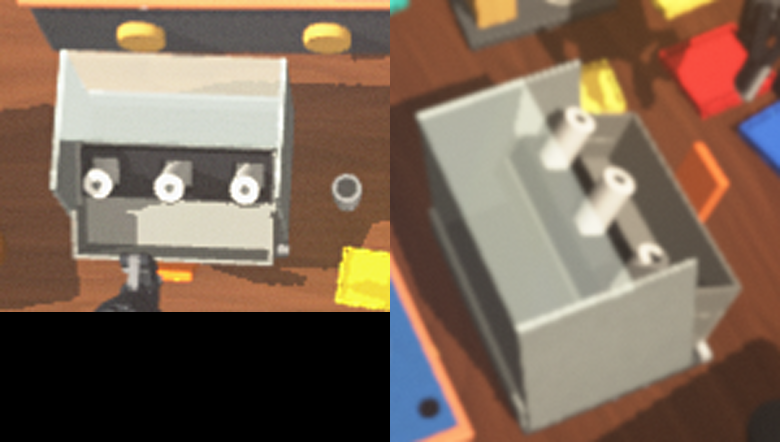

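```bash
python3 - <<'E'
from bin import *
import pickle
W=shot("wrist");T=shot("top");S=shot("scene")
pickle.dump(W,open("w4.pkl","wb"))
p0=[.6315,.1770,-.03]
# measured tops
obs=[(W,(445,244)),(T,(245.4,182.3)),(S,(308.5,300))]
X,e=tri(obs);print("top tri",X,e)
for n in ("well_middle","standoff_k_grip","bin_tab"): print(n,lm("wrist",n),lm("top",n))
for t in (.46,.49,.52):
    print(t,[proj(W,binpt(p0,q,t)).round(1) for q in [(-.005,.025,.115),(-.005,-.025,.115),(.1,.1,.075)]])
t=.49
for d in (0,.1,.15):
  for L in (.065,.07,.075):
    q=np.array([.0835,0,.048])+(L-.028)*np.array([-np.sin(d),0,np.cos(d)])
    Xp=binpt(p0,q,t); print(d,L,Xp.round(4),[ (proj(c,Xp)-uv).round(1) for c,uv in obs])
E
```

```text
top tri [0.65751705 0.17279377 0.13109755] [array([-2.4, -0.7]), array([-0.5, -0.2]), array([-0.6, -0.7])]
well_middle [] [(0.8, array([245.4, 176.9])), (0.46, array([217.1, 174.4]))]
standoff_k_grip [(0.56, array([428.1, 324.5]))] [(0.57, array([273.8, 180.1]))]
bin_tab [] [(0.59, array([245.3, 215.5]))]
0.46 [array([325.2, 207.6]), array([324.6, 285.4]), array([478.9,  86.8])]
0.49 [array([319.4, 207.6]), array([319.2, 285.4]), array([477.6,  86.2])]
0.52 [array([313.7, 207.5]), array([313.7, 285.2]), array([476. ,  85.5])]
0 0.065 [0.6652 0.176  0.1263] [array([ 0.7, -8.4]), array([-1.4, -2.4]), array([-3.2,  3. ])]
0 0.07 [0.6628 0.1761 0.1307] [array([ 3.1, -6.6]), array([-1.7, -2.1]), array([-2.2,  1.4])]
0 0.075 [0.6605 0.1761 0.1351] [array([ 5.6, -4.7]), array([-2. , -1.7]), array([-1.2, -0.3])]
0.1 0.065 [0.662  0.1761 0.1244] [array([-4.6, -8.5]), array([-1.4, -1.1]), array([-1.8,  3.1])]
0.1 0.07 [0.6592 0.1762 0.1285] [array([-3. , -6.7]), array([-1.7, -0.5]), array([-0.6,  1.4])]
0.1 0.075 [0.6564 0.1763 0.1327] [array([-1.4, -4.8]), array([-1.9,  0. ]), array([ 0.6, -0.2])]
0.15 0.065 [0.6605 0.1761 0.1233] [array([-7.3, -8.6]), array([-1.4, -0.4]), array([-1.2,  3.1])]
0.15 0.07 [0.6575 0.1762 0.1273] [array([-6.1, -6.8]), array([-1.6,  0.3]), array([0.1, 1.5])]
0.15 0.075 [0.6545 0.1763 0.1313] [array([-5. , -4.9]), array([-1.9,  0.9]), array([ 1.4, -0.1])]
```

```bash
python3 - <<'E'
from bin import *
p0=[.6315,.1735,-.03]; t=.488
q=np.array([.0835,0,.048])+.025*np.array([-np.sin(.1),0,np.cos(.1)])
G=binpt(p0,q,t); R=Rtool(-.03,t+.09); a=R[:,0]
print(G,a)
go((G+a*(.0187-.11)+[0,0,.02],R),(G+a*(.0187-.11),R),(G+a*.0187,R))
E
```

```text
[0.66886368 0.17237875 0.1143482 ] [ 0.54610408 -0.01638804 -0.83755702]
clock 11.03 pos [0.5346 0.1785 0.1808] F [ 0.4  0.4 -0.3] gap 0.396
[13.5, 88.6, 2.1] [-89.9, -3.9, 3.9] rows>= 8.4
[31.1, 79.2, 2.1] [-89.9, -3.9, 3.9] rows>= 8.4
[140.7, 88.6, 2.1] [-89.9, -3.9, 3.9] rows>= 8.4
```

Emit:
play_rows(
  moves=[
    [0, 50, 0, -10, 0, 0, 0.65],
    [5, 88, 2, -20, -1, 1, 0.65],
    [13, 88, 2, -30, -1, 1, 0.65],
    [13, 88, 2, -89.9, -3.9, 3.9, 0.65],
    [13, 88, 2, -89.9, -3.9, 3.9, 0.65],
    [13, 88, 2, -89.9, -3.9, 3.9, 0.65],
    [13, 88, 2, -89.9, -3.9, 3.9, 0.65],
    [13, 88, 2, -89.9, -3.9, 3.9, 0.65],
    [13, 88, 2, -89.9, -3.9, 3.9, 0.65],
    [13, 88, 2, -89.9, -3.9, 3.9, 0.65],
    [13, 88, 2, -89.9, -3.9, 3.9, 0.65],
    [13, 88, 2, -89.9, -3.9, 3.9, 0.65],
  ],
)

```text
clock: 12.52
position: [0.6182, 0.1745, 0.211]
tcp_rot: [0.016, 0.992, -0.028]
wrist_force: [-0.2, -0.1, -1.7]
finger_gap: 0.651
```

```bash
python3 - <<'E'
from bin import *
p0=[.6315,.1735,-.03]; t=.488
s=read_state();print(s["joints"].round(2))
q=np.array([.0835,0,.048])+.025*np.array([-np.sin(.1),0,np.cos(.1)])
G=binpt(p0,q,t); R=Rtool(-.03,t+.09); a=R[:,0]
go((G+a*(.0187-.11),R),(G+a*.0187,R))
W=shot("wrist","w5.png")
for L in (.0,.05,.065,.07,.075):
    X=G+(-a)*(L-.053); print(L,proj(W,X).round(1))
E
```

```text
[-1.21  0.38  0.92  2.11 -0.26  0.26  1.37]
clock 12.53 pos [0.6182 0.1745 0.211 ] F [-0.2 -0.1 -1.7] gap 0.651
[17.4, -0.6, -10.4] [-0.0, 0.1, -0.0] rows>= 0.3
[127.4, -0.6, -10.5] [-0.0, 0.1, -0.0] rows>= 2.0
0.0 [317.5 207.1]
0.05 [317.5 220.2]
0.065 [317.5 225.1]
0.07 [317.5 226.9]
0.075 [317.5 228.8]
```

View pics/w5.png

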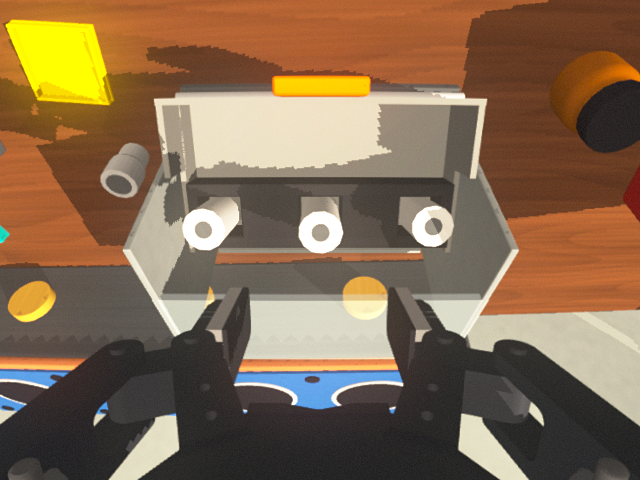

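Emit:
play_rows(
  moves=[
    [30, 1.5, -9, 0, 0, 0, 0.65],
    [60, 1.5, -9, 0, 0, 0, 0.65],
    [80, 1.5, -9, 0, 0, 0, 0.65],
    [80, 1.5, -9, 0, 0, 0, 0.65],
  ],
)

```text
clock: 13.08
position: [0.6546, 0.1742, 0.1379]
tcp_rot: [0.015, 0.993, -0.029]
wrist_force: [-1.0, 0.2, -0.8]
finger_gap: 0.647
```

```bash
python3 - <<'E'
from bin import *
go(); print(read_state()["joints"].round(2))
W=shot("wrist","w6.png")
E
```

```text
clock 13.07 pos [0.6546 0.1742 0.1379] F [-1.   0.2 -0.8] gap 0.647
[-1.    0.54  0.73  2.07 -0.72  0.15  1.79]
```

View pics/w6.png

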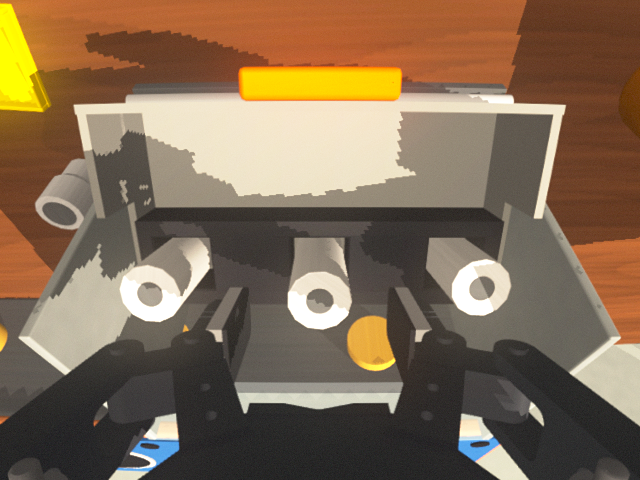

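```bash
python3 - <<'E'
from bin import *
s=read_state();R0=Ro.from_rotvec(s["tcp_rot"]).as_matrix()
rim=s["position"]+R0[:,0]*.0533
R=Rtool(-.03,.50);a=R[:,0]
go((rim-.0533*a,R),(rim-.0063*a,R))
E
```

```text
clock 13.12 pos [0.6546 0.1744 0.1379] F [ 0.2  0.3 -0.5] gap 0.647
[0.2, -0.1, 4.2] [-0.0, 4.5, 0.1] rows>= 0.4
[47.0, -0.0, 0.5] [-0.0, 4.5, 0.1] rows>= 0.8
```

Emit:
play_rows(
  moves=[
    [0, 0, 4, 0, 4.5, 0, 0.65],
    [15, 0, 3, 0, 4.5, 0, 0.65],
    [30, 0, 1.8, 0, 4.5, 0, 0.65],
    [44, 0, 0.7, 0, 4.5, 0, 0.65],
    [44, 0, 0.7, 0, 4.5, 0, 0.65],
  ],
)

```text
clock: 13.75
position: [0.6788, 0.1739, 0.102]
tcp_rot: [0.016, 1.072, -0.028]
wrist_force: [-0.3, 0.5, 0.4]
finger_gap: 0.648
```

```bash
python3 - <<'E'
from bin import *
go(); print(read_state()["joints"].round(2),read_state()["tcp_rot"])
W=shot("wrist","w7.png")
E
```

```text
clock 13.75 pos [0.6788 0.1739 0.102 ] F [-0.3  0.5  0.4] gap 0.648
[-0.89  0.63  0.66  1.98 -0.75  0.24  1.82] [ 0.01602779  1.07153377 -0.02750059]
```

View pics/w7.png

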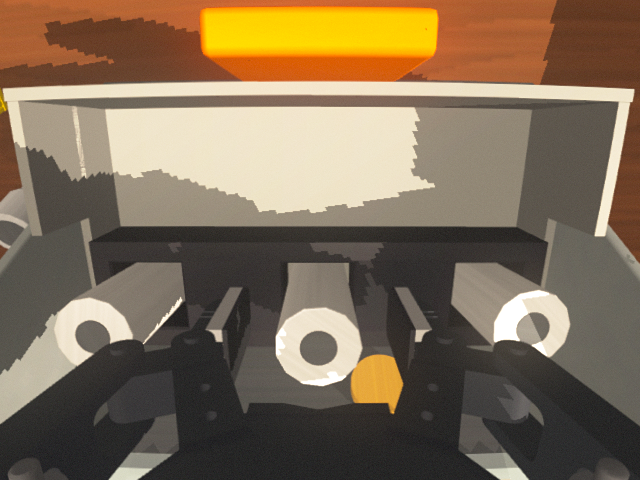

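Emit:
play_rows(
  moves=[
    [1, 0, 0, 0, 0, 0, 0.45],
    [1, 0, 0, 0, 0, 0, 0.2],
    [1, 0, 0, 0, 0, 0, 0.1],
    [1, 0, 0, 0, 0, 0, 0.1],
    [1, 0, 0, 0, 0, 0, 0.1],
  ],
  newtons=40,
)

```text
clock: 14.42
position: [0.6798, 0.1744, 0.1022]
tcp_rot: [0.017, 1.07, -0.026]
wrist_force: [0.4, 0.6, 3.3]
finger_gap: 0.319
```

```bash
python3 - <<'E'
from bin import *
go();s=read_state();print(s["wrist_torque"],s["position"])
E
```

```text
clock 14.43 pos [0.6798 0.1744 0.1022] F [0.4 0.6 3.3] gap 0.319
[0.12436874 0.39942784 0.03300054] [0.6797644  0.17443298 0.10224523]
```

Emit:
play_rows(
  moves=[
    [-8, 0, 0, 0, 0, 0, 0.1],
    [-16, 0, 0, 0, 0, 0, 0.1],
    [-26, 0, 0, 0, 0, 0, 0.1],
    [-38, 0, 0, 0, 0, 0, 0.1],
    [-55, 0, 0, 0, 0, 0, 0.1],
    [-75, 0, 0, 0, 0, 0, 0.1],
    [-100, 0, 0, 0, 0, 0, 0.1],
    [-125, 0, 0, 0, 0, 0, 0.1],
    [-140, 0, 0, 0, 0, 0, 0.1],
    [-140, 0, 0, 0, 0, 0, 0.1],
  ],
)

```text
clock: 15.68
position: [0.6118, 0.1769, 0.2255]
tcp_rot: [0.017, 1.07, -0.025]
wrist_force: [-0.2, 1.2, -1.1]
finger_gap: 0.32
```

```bash
python3 - <<'E'
from bin import *
go();s=read_state();print(s["joints"].round(2))
W=shot("wrist","w8.png");T=shot("top","t8.png")
m=np.array([.5590,-.1635,.012])
go((m+[0,0,.10],Rtool(-.03)))
E
```

```text
clock 15.68 pos [0.6118 0.1769 0.2255] F [-0.2  1.2 -1.1] gap 0.32
[-1.33  0.43  1.12  2.06 -0.52  0.44  1.62]
clock 15.78 pos [0.6119 0.1766 0.2244] F [-0.1  0.5 -1.1] gap 0.316
[77.8, -341.6, -91.4] [0.0, 28.6, -0.1] rows>= 5.8
```

View pics/w8.png

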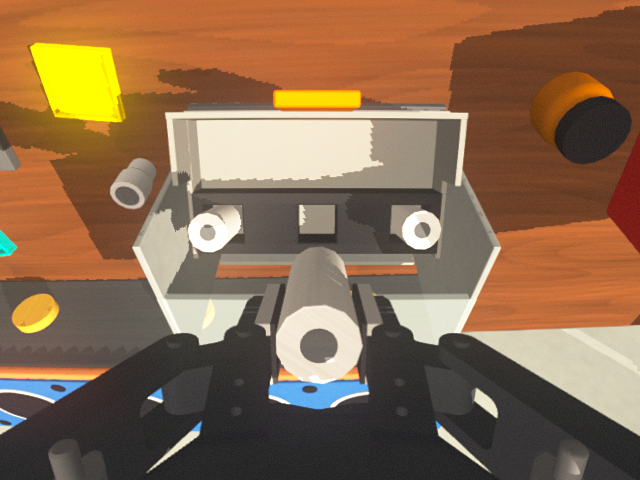

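Emit:
play_rows(
  moves=[
    [-20, -40, -40, 0, 6, 0, 0.1],
    [-30, -90, -80, 0, 14, 0, 0.1],
    [-20, -150, -120, 0, 22, 0, 0.1],
    [0, -210, -140, 0, 28.6, 0, 0.1],
    [10, -270, -150, 0, 28.6, 0, 0.1],
    [20, -320, -145, 0, 28.6, 0, 0.1],
    [20, -341, -145, 0, 28.6, 0, 0.1],
    [20, -341, -130, 0, 28.6, 0, 0.1],
    [20, -341, -130, 0, 28.6, 0, 0.1],
    [20, -341, -130, 0, 28.6, 0, 0.1],
  ],
)

```text
clock: 17.02
position: [0.498, -0.1601, 0.1444]
tcp_rot: [0.022, 1.57, -0.021]
wrist_force: [0.4, -0.2, -1.5]
finger_gap: 0.319
```

```bash
python3 - <<'E'
from bin import *
s=read_state();print(s["joints"].round(2))
m=np.array([.5590,-.1635,.012])
go((m+[0,0,.10],Rtool(-.03)),(m+[0,0,.06],Rtool(-.03)))
W=shot("wrist","w9.png");S=shot("scene");T=shot("top")
print(lm("wrist","gauge_mark"),lm("top","gauge_mark"),lm("scene","gauge_mark"))
b=cv2.resize(S["frame"][150:290,210:350],None,fx=4,fy=4,interpolation=2);cv2.imwrite("pics/s9.png",b)
E
```

```text
[-0.5   0.52  0.96  2.03 -0.56  0.88  2.32]
clock 17.02 pos [ 0.498  -0.1601  0.1444] F [ 0.4 -0.2 -1.5] gap 0.319
[32.4, -1.8, 61.1] [0.2, 0.0, -0.1] rows>= 1.1
[72.4, -1.8, 61.1] [0.2, 0.0, -0.1] rows>= 1.5
[(0.32, array([531.7, 178.2]))] [(0.38, array([218.3, 179.6]))] [(0.7, array([287. , 222.9])), (0.18, array([369.7, 407.2]))]
```

View pics/w9.png

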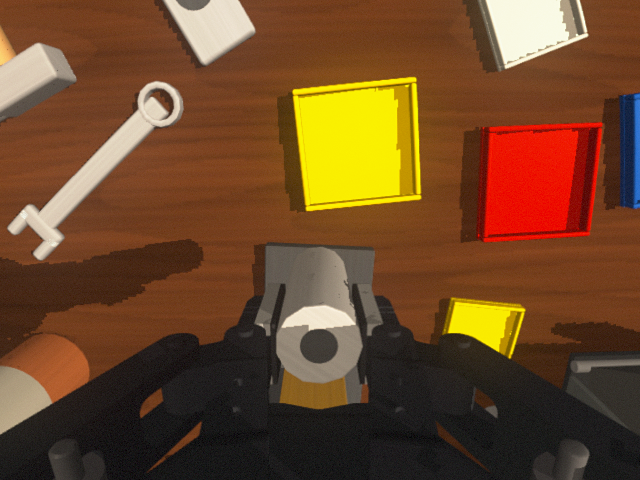

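View pics/s9.png

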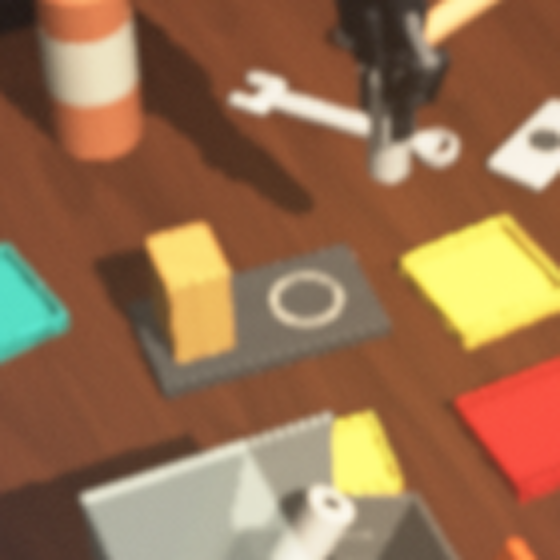

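```bash
python3 - <<'E'
from bin import *
W=shot("wrist");S=shot("scene")
for uv in [(267,244),(374.5,248),(258,300)]: print(atz(W,*uv,.012).round(4))
print(atz(S,286.75,224.5,.012))
print(proj(W,[.498,-.1601,.1444-.037]).round(1))
E
```

```text
[ 0.5098 -0.2008  0.012 ]
[ 0.5153 -0.1184  0.012 ]
[ 0.5562 -0.211   0.012 ]
[ 0.55775267 -0.16214264  0.012     ]
[320.5 271.4]
```

Emit:
play_rows(
  moves=[
    [0, -1.9, 30, 0, 0, 0, 0.1],
    [0, -1.9, 60.5, 0, 0, 0, 0.1],
    [30, -1.9, 60.5, 0, 0, 0, 0.1],
    [60, -1.9, 60.5, 0, 0, 0, 0.1],
    [82, -1.9, 60.5, 0, 0, 0, 0.1],
    [82, -1.9, 60.5, 0, 0, 0, 0.1],
    [82, -1.9, 60.5, 0, 0, 0, 0.1],
  ],
)

```text
clock: 18.3
position: [0.5589, -0.1658, 0.0636]
tcp_rot: [0.024, 1.568, -0.024]
wrist_force: [0.4, 0.0, -1.8]
finger_gap: 0.314
```

```bash
python3 - <<'E'
from bin import *
go()
W=shot("wrist","w10.png");S=shot("scene")
b=cv2.resize(S["frame"][170:260,220:340],None,fx=6,fy=6,interpolation=2);cv2.imwrite("pics/s10.png",b)
E
```

```text
clock 18.3 pos [ 0.5589 -0.1658  0.0636] F [ 0.4  0.  -1.8] gap 0.314
```

View pics/s10.png

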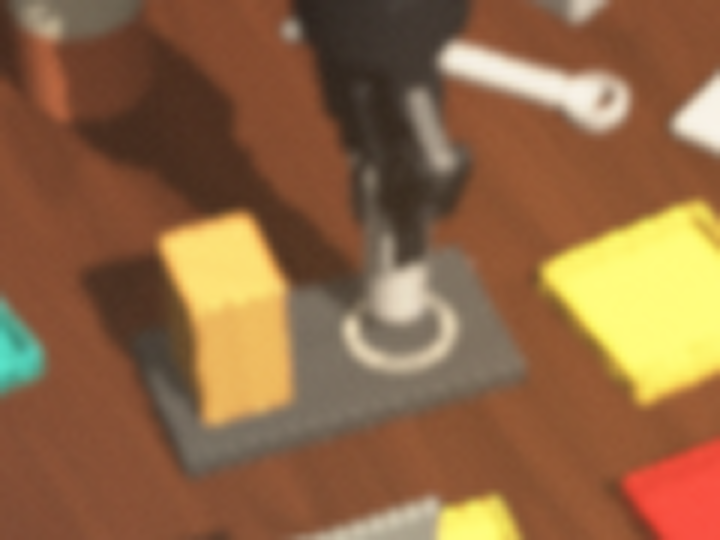

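View pics/w10.png

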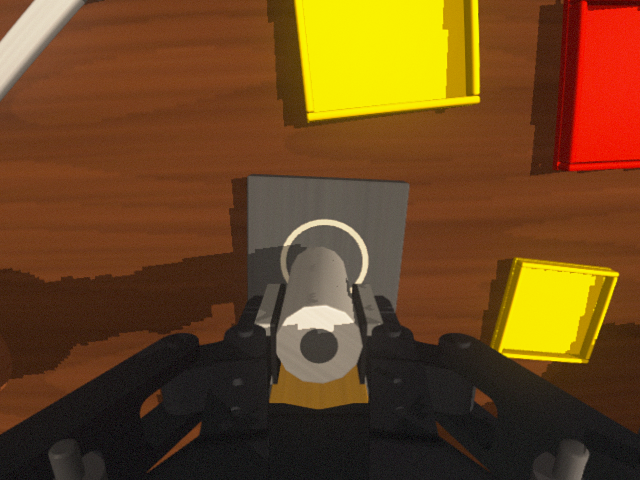

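```bash
python3 - <<'E'
from bin import *
W=shot("wrist")
for uv in [(325,219.5),(281.5,258),(369,258)]: print(atz(W,*uv,.012).round(4))
go(([.5595,-.163,.0636],Rtool(-.03)))
E
```

```text
[ 0.5357 -0.1616  0.012 ]
[ 0.5565 -0.1858  0.012 ]
[ 0.5579 -0.138   0.012 ]
clock 18.45 pos [ 0.5591 -0.1654  0.0638] F [-0.6 -0.3 -1.1] gap 0.316
[0.2, 2.4, 0.4] [0.0, 0.2, -0.0] rows>= 0.0
```

Emit:
play_rows(
  moves=[
    [4, 3.3, 0.6, 0, 0, 0, 0.1],
    [8, 3.3, 0.6, 0, 0, 0, 0.1],
    [10, 3.3, 0.6, 0, 0, 0, 0.1],
    [11, 3.3, 0.6, 0, 0, 0, 0.1],
    [11, 3.3, 0.6, 0, 0, 0, 0.1],
  ],
)

```text
clock: 19.08
position: [0.5589, -0.1621, 0.0516]
tcp_rot: [0.024, 1.57, -0.023]
wrist_force: [0.5, -0.6, -1.1]
finger_gap: 0.318
```

Emit:
play_rows(
  moves=[
    [1, 0, 0, 0, 0, 0, 0.1],
    [2, 0, 0, 0, 0, 0, 0.1],
    [2, 0, 0, 0, 0, 0, 0.1],
  ],
)

```text
clock: 19.45
position: [0.559, -0.162, 0.0496]
tcp_rot: [0.024, 1.57, -0.023]
wrist_force: [-0.5, -0.2, -1.2]
finger_gap: 0.317
```

Emit:
play_rows(
  moves=[
    [1, 0, 0, 0, 0, 0, 0.1],
    [1, 0, 0, 0, 0, 0, 0.1],
  ],
)

```text
clock: 19.7
position: [0.5593, -0.162, 0.0491]
tcp_rot: [0.024, 1.569, -0.023]
wrist_force: [-0.5, 0.0, 3.5]
finger_gap: 0.313
```

Emit:
play_rows(
  moves=[
    [1, 0, 0, 0, 0, 0, 0.1],
    [1, 0, 0, 0, 0, 0, 0.1],
  ],
)

```text
clock: 19.95
position: [0.5595, -0.1621, 0.049]
tcp_rot: [0.024, 1.568, -0.022]
wrist_force: [-4.1, 2.0, 11.3]
finger_gap: 0.313
```

Emit:
play_rows(
  moves=[
    [-1, 0, 0, 0, 0, 0, 0.1],
    [-1, 0, 0, 0, 0, 0, 0.35],
    [-1, 0, 0, 0, 0, 0, 0.45],
    [-1, 0, 0, 0, 0, 0, 0.6],
    [-1, 0, 0, 0, 0, 0, 0.6],
  ],
)

```text
clock: 20.58
position: [0.559, -0.162, 0.0486]
tcp_rot: [0.024, 1.57, -0.023]
wrist_force: [0.8, -0.5, -1.2]
finger_gap: 0.601
```

Emit:
play_rows(
  moves=[
    [-30, 0, 0, 0, 0, 0, 0.6],
    [-70, 0, 0, 0, 0, 0, 0.4],
    [-70, 0, 0, 0, 0, 0, 0],
    [-70, 0, -20, 0, 0, 0, 0],
    [-70, 0, -20, 0, 0, 0, 0],
  ],
)

```text
clock: 21.2
position: [0.5375, -0.1611, 0.1179]
tcp_rot: [0.025, 1.571, -0.023]
wrist_force: [0.3, -0.4, -0.2]
finger_gap: -0.003
```

```bash
python3 - <<'E'
from bin import *
go()
W=shot("wrist","w11.png");S=shot("scene")
b=cv2.resize(S["frame"][170:260,220:340],None,fx=6,fy=6,interpolation=2);cv2.imwrite("pics/s11.png",b)
E
```

```text
clock 21.2 pos [ 0.5375 -0.1611  0.1179] F [ 0.3 -0.4 -0.2] gap -0.003
```

View pics/s11.png

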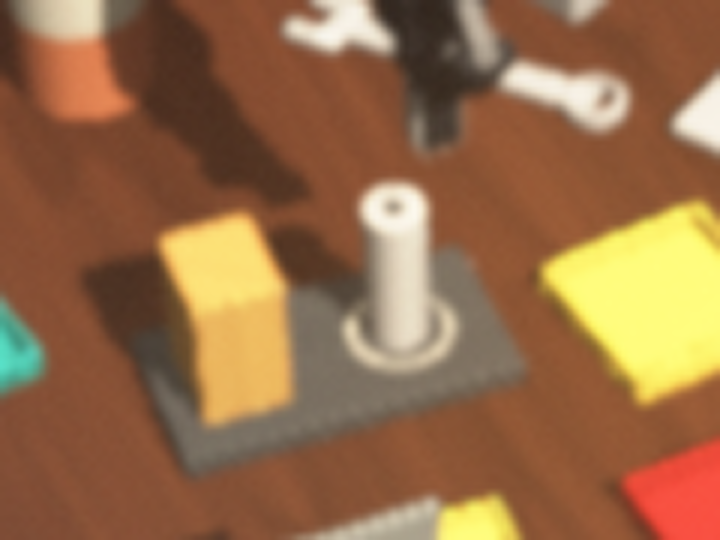

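View pics/w11.png

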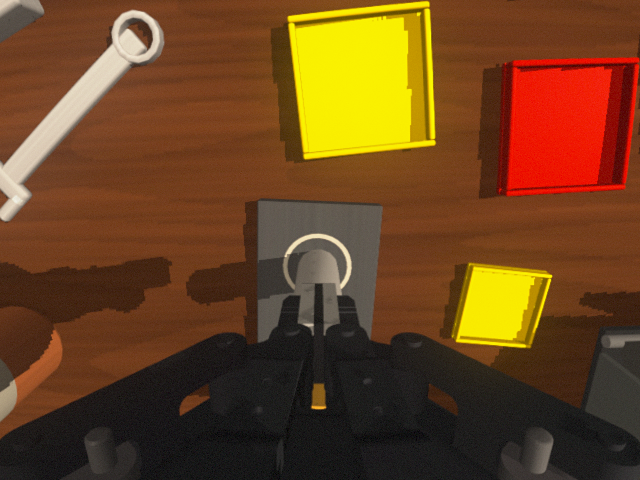

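Emit:
play_rows(
  moves=[
    [0, -0.5, 21.5, 0, 0, 0, 0],
    [15, -0.5, 21.5, 0, 0, 0, 0],
    [25, -0.5, 21.5, 0, 0, 0, 0],
    [28, -0.5, 21.5, 0, 0, 0, 0],
    [28, -0.5, 21.5, 0, 0, 0, 0],
    [28, -0.5, 21.5, 0, 0, 0, 0],
  ],
)

```text
clock: 22.05
position: [0.5605, -0.1627, 0.091]
tcp_rot: [0.024, 1.569, -0.023]
wrist_force: [-0.4, -0.6, -0.0]
finger_gap: -0.001
```

Emit:
play_rows(
  moves=[
    [1, 0, 0, 0, 0, 0, 0],
    [2, 0, 0, 0, 0, 0, 0],
    [2, 0, 0, 0, 0, 0, 0],
  ],
)

```text
clock: 22.42
position: [0.5605, -0.1625, 0.0887]
tcp_rot: [0.024, 1.569, -0.023]
wrist_force: [-1.4, 0.4, 0.1]
finger_gap: 0.003
```

Emit:
play_rows(
  moves=[
    [1, 0, 0, 0, 0, 0, 0],
    [2, 0, 0, 0, 0, 0, 0],
    [2, 0, 0, 0, 0, 0, 0],
  ],
)

```text
clock: 22.8
position: [0.5607, -0.1627, 0.0872]
tcp_rot: [0.024, 1.569, -0.023]
wrist_force: [-0.4, 1.0, 5.3]
finger_gap: 0.004
```

Emit:
play_rows(
  moves=[
    [1, 0, 0, 0, 0, 0, 0],
    [1, 0, 0, 0, 0, 0, 0],
  ],
)

```text
clock: 23.05
position: [0.5614, -0.163, 0.0872]
tcp_rot: [0.024, 1.567, -0.023]
wrist_force: [-1.8, 1.5, 10.8]
finger_gap: -0.001
```

Emit:
play_rows(
  moves=[
    [-20, 0, 0, 0, 0, 0, 0],
    [-25, 0, 20, 0, 0, 0, 0],
    [-25, -1, 76, 0, 0, 0, 0],
    [-12, -1, 76, 0, 0, 0, 0],
    [-2, -1, 76, 0, 0, 0, 0],
    [-2, -1, 76, 0, 0, 0, 0],
    [-2, -1, 76, 0, 0, 0, 0],
  ],
)

```text
clock: 23.92
position: [0.6358, -0.166, 0.0882]
tcp_rot: [0.024, 1.57, -0.024]
wrist_force: [0.7, -0.2, 0.8]
finger_gap: -0.001
```

Emit:
play_rows(
  moves=[
    [1, 0, 0, 0, 0, 0, 0],
    [2, 0, 0, 0, 0, 0, 0],
    [2, 0, 0, 0, 0, 0, 0],
  ],
)

```text
clock: 24.3
position: [0.6364, -0.1658, 0.0859]
tcp_rot: [0.024, 1.569, -0.023]
wrist_force: [-0.5, -1.0, 0.7]
finger_gap: 0.004
```

Emit:
play_rows(
  moves=[
    [1, 0, 0, 0, 0, 0, 0],
    [2, 0, 0, 0, 0, 0, 0],
    [2, 0, 0, 0, 0, 0, 0],
  ],
)

```text
clock: 24.68
position: [0.6363, -0.1658, 0.0837]
tcp_rot: [0.024, 1.57, -0.023]
wrist_force: [0.6, 0.3, -1.0]
finger_gap: -0.002
```

Emit:
play_rows(
  moves=[
    [1, 0, 0, 0, 0, 0, 0],
    [2, 0, 0, 0, 0, 0, 0],
    [2, 0, 0, 0, 0, 0, 0],
  ],
)

```text
clock: 25.05
position: [0.6365, -0.1658, 0.0822]
tcp_rot: [0.024, 1.569, -0.023]
wrist_force: [-1.1, 0.3, 3.7]
finger_gap: 0.002
```

Emit:
play_rows(
  moves=[
    [1, 0, 0, 0, 0, 0, 0],
    [1, 0, 0, 0, 0, 0, 0],
  ],
)

```text
clock: 25.3
position: [0.6365, -0.1658, 0.0822]
tcp_rot: [0.024, 1.569, -0.022]
wrist_force: [-3.4, 1.7, 10.1]
finger_gap: 0.0
```

The step is felt at 82.2 mm and the standoff at 87.2 mm. The standoff is 5 mm higher, so it goes in the blue tray.

Emit:
play_rows(
  moves=[
    [-25, 0, 0, 0, 0, 0, 0.3],
    [-35, 1, -30, 0, 0, 0, 0.6],
    [-35, 3, -77, 0, 0, 0, 0.6],
    [-35, 3, -77, 0, 0, 0, 0.6],
    [-35, 3, -77, 0, 0, 0, 0.6],
    [-35, 3, -77, 0, 0, 0, 0.6],
  ],
)

```text
clock: 26.05
position: [0.5609, -0.1605, 0.1162]
tcp_rot: [0.022, 1.568, -0.023]
wrist_force: [-0.4, 1.5, 0.2]
finger_gap: 0.598
```

```bash
python3 - <<'E'
from bin import *
go(([.5592,-.162,.048],Rtool(-.03)))
W=shot("wrist","w12.png")
print(proj(W,[.5595,-.162,.087]))
E
```

```text
clock 26.05 pos [ 0.5609 -0.1605  0.1162] F [-0.4  1.5  0.2] gap 0.598
[68.2, -1.5, -1.8] [0.1, 0.1, 0.0] rows>= 1.1
[315.74471538 274.16007342]
```

View pics/w12.png

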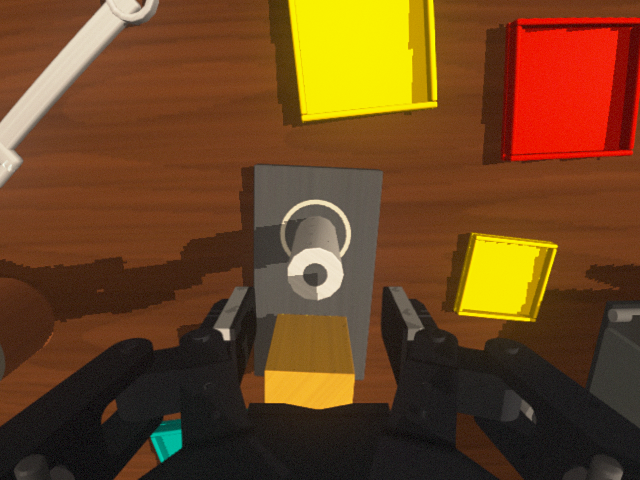

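Emit:
play_rows(
  moves=[
    [0, -1.5, -1.5, 0, 0, 0, 0.6],
    [25, -1.5, -1.5, 0, 0, 0, 0.6],
    [50, -1.5, -1.5, 0, 0, 0, 0.6],
    [66, -1.5, -1.5, 0, 0, 0, 0.6],
    [66, -1.5, -1.5, 0, 0, 0, 0.6],
    [66, -1.5, -1.5, 0, 0, 0, 0.4],
    [66, -1.5, -1.5, 0, 0, 0, 0.2],
    [66, -1.5, -1.5, 0, 0, 0, 0.1],
    [66, -1.5, -1.5, 0, 0, 0, 0.1],
    [66, -1.5, -1.5, 0, 0, 0, 0.1],
  ],
  newtons=40,
)

```text
clock: 27.35
position: [0.5588, -0.1622, 0.0507]
tcp_rot: [0.023, 1.568, -0.023]
wrist_force: [-0.3, -0.2, 5.2]
finger_gap: 0.318
```

Emit:
play_rows(
  moves=[
    [-5, 0, 0, 0, 0, 0, 0.1],
    [-20, 0, 0, 0, 0, 0, 0.1],
    [-50, 0, 0, 0, 0, 0, 0.1],
    [-80, 0, 0, 0, 0, 0, 0.1],
    [-80, 0, 0, 0, 0, 0, 0.1],
  ],
)

```text
clock: 27.98
position: [0.5593, -0.1625, 0.1323]
tcp_rot: [0.023, 1.565, -0.023]
wrist_force: [-0.8, -0.4, -1.3]
finger_gap: 0.318
```

```bash
python3 - <<'E'
from bin import *
W=shot("wrist","w13.png")
s=read_state();print(s["joints"].round(2))
go(([.437,.1215,.13],Rtool(-.03)))
E
```

```text
[-0.44  0.63  0.9   1.9  -0.62  0.92  2.31]
clock 28.02 pos [ 0.5584 -0.1618  0.1307] F [ 0.7 -0.  -1.8] gap 0.317
[0.5, 279.6, -129.7] [0.0, 0.2, -0.0] rows>= 4.9
```

View pics/w13.png

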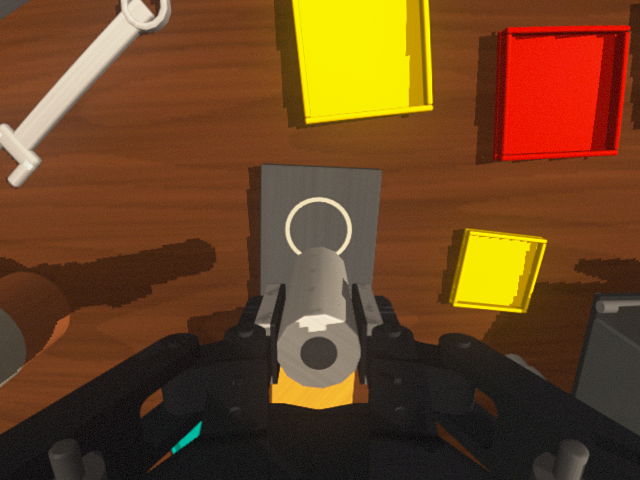

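Emit:
play_rows(
  moves=[
    [-15, 20, -50, 0, 0, 0, 0.1],
    [-15, 60, -95, 0, 0, 0, 0.1],
    [-15, 110, -125, 0, 0, 0, 0.1],
    [-15, 160, -130, 0, 0, 0, 0.1],
    [-15, 210, -130, 0, 0, 0, 0.1],
    [-15, 250, -130, 0, 0, 0, 0.1],
    [-15, 280, -130, 0, 0, 0, 0.1],
    [-15, 280, -130, 0, 0, 0, 0.1],
    [-15, 280, -130, 0, 0, 0, 0.1],
  ],
)

```text
clock: 29.15
position: [0.4357, 0.1209, 0.1442]
tcp_rot: [0.023, 1.57, -0.024]
wrist_force: [0.0, -0.6, -0.9]
finger_gap: 0.315
```

```bash
python3 - <<'E'
from bin import *
s=read_state();print(s["joints"].round(2))
go(([.437,.1215,.10],Rtool(-.03)))
W=shot("wrist","w14.png");S=shot("scene");T=shot("top")
print(lm("scene","tray_blue_in"),lm("top","tray_blue_in"))
b=cv2.resize(S["frame"][230:320,320:440],None,fx=6,fy=6,interpolation=2);cv2.imwrite("pics/s14.png",b)
E
```

```text
[-1.21  0.41  1.06  2.19 -0.5   0.8   1.71]
clock 29.15 pos [0.4357 0.1209 0.1442] F [ 0.  -0.6 -0.9] gap 0.315
[44.2, 0.7, 1.3] [-0.0, 0.0, 0.0] rows>= 0.7
[(0.81, array([382.2, 283.6])), (0.29, array([330.7, 147. ]))] [(0.92, array([266.3, 275.3])), (0.66, array([274.1, 181.1]))]
```

View pics/w14.png

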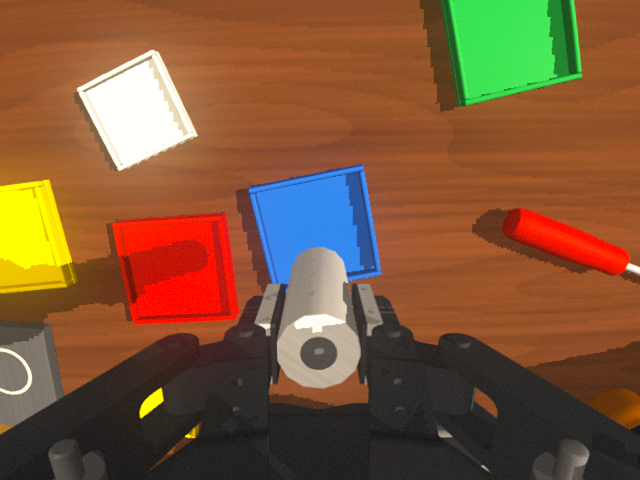

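View pics/s14.png

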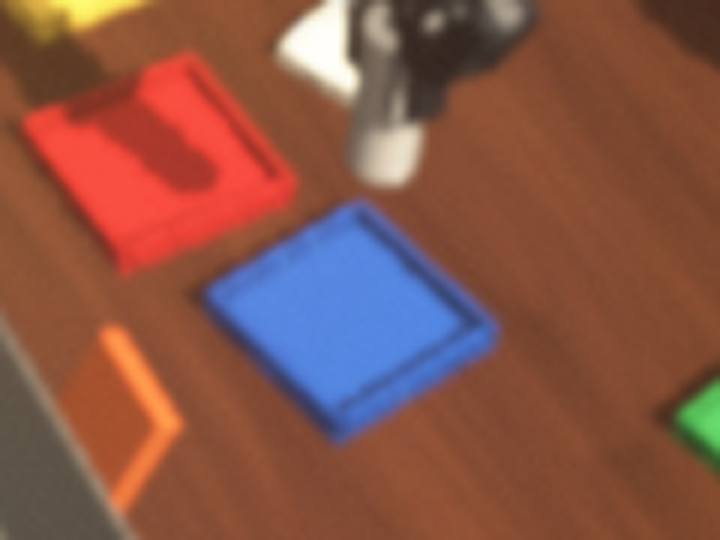

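```bash
python3 - <<'E'
from bin import *
W=shot("wrist");S=shot("scene")
P=[atz(W,*uv,.014) for uv in [(249,188),(363,167),(381,275)]];print(np.round(P,4),"centre",(P[0]+P[2])/2)
C=[(205,297),(360,203),(498,325),(335,440)]
P=[atz(S,320+u/6,230+v/6,.014 if i<3 else 0.007) for i,(u,v) in enumerate(C)];print(np.round(P,4),(P[0]+P[2])/2)
E
```

```text
[[0.4048 0.071  0.014 ]
 [0.3922 0.1543 0.014 ]
 [0.4755 0.1684 0.014 ]] centre [0.44012381 0.11973759 0.014     ]
[[0.4897 0.0884 0.014 ]
 [0.4057 0.073  0.014 ]
 [0.3894 0.1552 0.014 ]
 [0.4763 0.1712 0.007 ]] [0.43957181 0.12179725 0.014     ]
```

Emit:
play_rows(
  moves=[
    [30, 0, 4, 0, 0, 0, 0.1],
    [60, 0, 4, 0, 0, 0, 0.1],
    [85, 0, 4, 0, 0, 0, 0.1],
    [97, 0, 4, 0, 0, 0, 0.1],
    [97, 0, 4, 0, 0, 0, 0.1],
    [97, 0, 4, 0, 0, 0, 0.1],
  ],
)

```text
clock: 30.25
position: [0.4411, 0.1217, 0.0484]
tcp_rot: [0.024, 1.568, -0.023]
wrist_force: [0.2, 0.1, -1.6]
finger_gap: 0.316
```

Emit:
play_rows(
  moves=[
    [1, 0, 0, 0, 0, 0, 0.1],
    [2, 0, 0, 0, 0, 0, 0.1],
    [2, 0, 0, 0, 0, 0, 0.1],
  ],
)

```text
clock: 30.62
position: [0.4404, 0.1219, 0.0458]
tcp_rot: [0.024, 1.569, -0.023]
wrist_force: [-0.3, -0.0, -1.2]
finger_gap: 0.316
```

Emit:
play_rows(
  moves=[
    [1, 0, 0, 0, 0, 0, 0.1],
    [2, 0, 0, 0, 0, 0, 0.1],
    [2, 0, 0, 0, 0, 0, 0.1],
  ],
)

```text
clock: 31.0
position: [0.4404, 0.1216, 0.0436]
tcp_rot: [0.024, 1.57, -0.023]
wrist_force: [-0.6, -0.0, -1.2]
finger_gap: 0.318
```

Emit:
play_rows(
  moves=[
    [1, 0, 0, 0, 0, 0, 0.1],
    [2, 0, 0, 0, 0, 0, 0.1],
    [2, 0, 0, 0, 0, 0, 0.1],
  ],
)

```text
clock: 31.38
position: [0.4407, 0.1217, 0.0426]
tcp_rot: [0.025, 1.57, -0.022]
wrist_force: [-4.3, -0.9, 15.0]
finger_gap: 0.319
```

Emit:
play_rows(
  moves=[
    [1, 0, 0, 0, 0, 0, 0.1],
    [1, 0, 0, 0, 0, 0, 0.1],
  ],
)

```text
clock: 31.62
position: [0.4409, 0.1217, 0.0425]
tcp_rot: [0.027, 1.57, -0.021]
wrist_force: [-7.2, -2.3, 30.7]
finger_gap: 0.32
```

Contact with the floor. I'll relieve the force, release and back off.

Emit:
play_rows(
  moves=[
    [-2, 0, 0, 0, 0, 0, 0.1],
    [-2, 0, 0, 0, 0, 0, 0.35],
    [-2, 0, 0, 0, 0, 0, 0.45],
    [-2, 0, 0, 0, 0, 0, 0.6],
    [-2, 0, 0, 0, 0, 0, 0.6],
  ],
)

```text
clock: 32.25
position: [0.4404, 0.1217, 0.0425]
tcp_rot: [0.023, 1.57, -0.023]
wrist_force: [0.9, -0.2, -1.2]
finger_gap: 0.599
```

Emit:
play_rows(
  moves=[
    [-30, 0, 0, 0, 0, 0, 0.6],
    [-70, 0, 0, 0, 0, 0, 0.6],
    [-130, 0, 0, 0, 0, 0, 0.6],
    [-180, 0, 0, 0, 0, 0, 0.6],
    [-180, 0, 0, 0, 0, 0, 0.6],
    [-180, 0, 0, 0, 0, 0, 0.6],
  ],
)

```text
clock: 33.0
position: [0.4396, 0.122, 0.2222]
tcp_rot: [0.023, 1.57, -0.022]
wrist_force: [0.5, -0.4, -0.4]
finger_gap: 0.597
```

```bash
python3 - <<'E'
from bin import *
go()
W=shot("wrist","w15.png");S=shot("scene","s15.png");T=shot("top","t15.png")
E
```

```text
clock 33.0 pos [0.4396 0.122  0.2222] F [ 0.5 -0.4 -0.4] gap 0.597
```

View pics/w15.png

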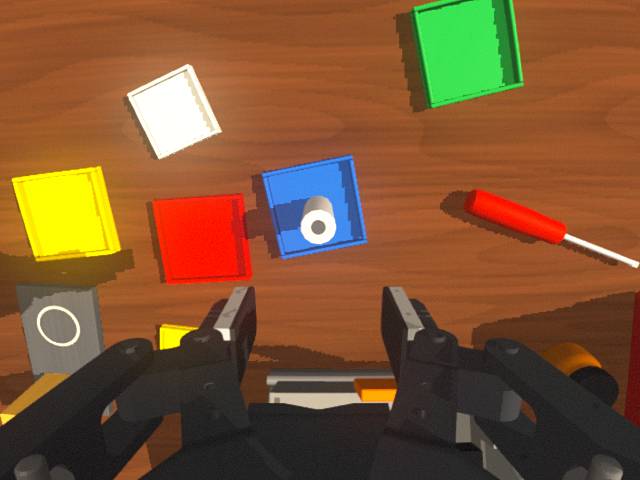

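View pics/s15.png

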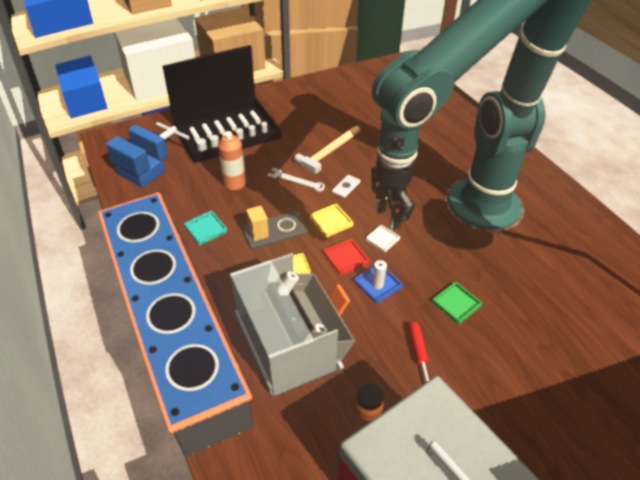

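View pics/t15.png

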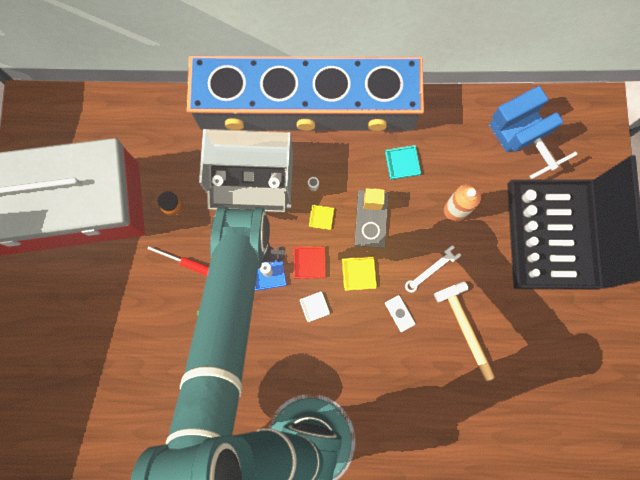

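The standoff stands upright in the blue tray (wrist picture at 318, 228). The other two are still in the bin, and the gauge, tools and other trays are where they were.

```bash
python3 -c "
from plant import *
print(sign_off())"
```

```text
the job is handed in; nothing more can be done
None
```

The standoff from the middle well is standing upright in the blue tray, and I have handed the job in.

- **Bin:** I tilted it by its orange tab to about 0.49 rad of the 0.52 stop, and it stayed there.
- **Comparison:** With the standoff upright alone on the ring mark, closed fingertips touched its top at z = 87.2 mm and the brass step at 82.2 mm. It is 5 mm higher than the step, so it is the 75 mm one and belongs in blue.
- **Last checks:** Pictures from all three cameras after release show it upright in the blue tray, the other two standoffs still in the bin, and everything else on the bench looking unmoved. The arm was clear with about zero force, and the clock read 33 s.
- **Failed or disagreed:**
  - In the bin, the standoff leaned less than I had assumed, so I reduced the tool's tilt before gripping.
  - One arm joint reached its lower limit while the tool was tilted (0.15 rad, as read to two decimals).
  - Setting it down in the tray pressed with about 31 N for a moment before I eased off.

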